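# Gauge a gang of brass bars in the cutting block with its flip stop

### The arm

A 6-joint arm with a two-finger parallel gripper is mounted at the origin on a cart in front of the work surface, level with it; the furniture and walls round the work are solid. World frame = base frame: x ahead of the robot, y to its left, z up, the work surface at z = 0. Lengths are in mm, angles in rad, forces in N, time in s.
With the tool pointing down it reaches from about 350 to 775 mm from the base axis. Payload 7.3 kg.
Tool frame: the origin (TCP) lies at the very end of the fingers, on their centre line; the grasp point (between the pads) lies 19 mm behind it; z points along the fingers, y is the line along which they close (so a half turn about z gives the same grasp; the last joint's range is limited). The gripper opens to 92 mm and grips with 3 to 60 N. Pads are 19 mm wide; open, the fingers measure 130 mm over their backs; the gripper's body (75 mm by 190 mm) begins 47 mm behind the grasp point.
Start: joints at [1.104, 0.342, 1.524, -0, 1.275, -0.146], TCP at [165.532, 498.241, 226.741] pointing down, gripper open.
Joint ranges: [-2.53, 2.53], [-0.77, 2.02], [0.04, 2.7], [-1, 4.14], [0.28, 2.66], [-3.11, 3.11]. Speed limits (rad/s): [2.57, 2.57, 3.14, 3.14, 3.14, 3.14].

### API

Orientations are given as [roll, pitch, yaw] about the fixed x, y, z axes, in that order (R = Rz(yaw) Ry(pitch) Rx(roll)).
In Python, from plant import bot gives the robot as it stands.
- The arm moves only by the tool jog_arm, never from a script. Its argument "targets" is a list of rows, each an object with "xyz": the shift along the tool's x, y, z as a fraction of full scale, a list of three; "spin": the turn about the tool's z as a fraction of full scale. In form: [{"xyz": [x, y, z], "spin": spin}, ...]. A call has exactly 10 rows; each row shifts and turns the commanded pose from where the row before left it, along the tool's axes as they then stand; what a row does not reach is not made up. Full scale, the value 1, is 80 mm for a shift and 0.1 rad for a turn. A row lasts 1/8 s, in which the tool goes at most 62.5 mm and 10.7 degrees, less where a joint would pass 70% of its speed; a pose out of reach is approached as far as the arm can. A call with a number of a shift or a turn outside -1 to 1 is refused whole. A call with a gripper value outside its range is refused whole. "gripper" is the opening in per cent of the stroke, from 0 (shut) to 100 (fully open), set as the call begins (left out, the last holds). The fingers move at their own pace and stop on an object; the grip force is fixed at half the most. Time passes only in rows, so rows that do not move let the fingers close, or fill a call up. It gives the time, the measured TCP pose, the force, the opening and the grip force at its end, in the units of the state.
- bot.get_obs(): the state, without advancing time (a new reading comes with each control period).
- bot.capture(name): name is "scene" or "side" or "wrist"; returns the picture (400x640x3 uint8, blue, green, red); there is no depth.
- bot.get_calibration(name): a dict with "vfov" (degrees; the focal length in pixels is half the picture's height over the tangent of half this angle, whatever the lens; pixels are square), "cx", "cy" (the principal point, pixels), "eye" and "rotation" of the camera in the world. Camera axes: x right, y down, z forward; pixel columns grow to the right and rows downward; lengths in mm; the calibration is good to about 2 mm. A picture is of the moment at which its call begins: read the wrist's pose just before it. get_calibration takes no time and is no camera call; for the wrist camera it gives the pose at the moment of the call.
- bot.close_job(): hands the job in; it is judged then, once.
The state is a dict: "time": time; "joint_positions": joint angles; "dq": joint speeds; "tau": joint torques, N m; "tool_pos": TCP position; "tcp_rot": TCP orientation; "contact_force": force on the tool from outside, world axes, zero at the start; "moment": the same for the moment, N m; "grip_width": finger opening in mm; "finger_force": force on a finger pad.
Only numpy, scipy, OpenCV 4.12 (cv2) and the standard library are available. Lean on these libraries where they do the work, as an engineer would, in place of code of your own. Each camera call takes 0.05 s, during which the arm holds its last target. There are 200 camera calls.

### The job

Set the cutting block up for sawing: swing its tail rest out towards you until it snaps into its seat, flip the stop down, and lay every brass bar on the bench in a groove of its own, tail on the rest, pushed up so that its end touches the stop. When all the bars are gauged, flip the stop right back up, so that it will not trap the offcuts, leaving the bars where they were gauged; do not disturb the other things on the bench.

Things in the scene. Friction and masses are not known exactly. Their poses are not given: they have to be found in the camera images.
- cutting_block: fixed gang cutting block; origin on the bench, x along its four grooves away from the robot, y left, z up. Base plate x -60..136, y -105..105 mm, 10 mm thick. Grooved aluminium block x 25..56, y -90..90: groove floors 40 mm up, 16 mm wide, 4 mm lead-in chamfers, ridge tops 49 mm up. Between it and the tail rest only the base plate lies below a bar: grasp the bars over x = 0
- lane_1 (a point): leftmost groove (y = +66 mm of the block): where the centre of a bar's end face must come, x = +75 mm (gauging face of the lowered stop), 47 mm up; axes as the block's. A bar slides along its groove with 2 to 4 N, more when it is held askew; it can also be pushed at its tail
- lane_2 (a point): the same for the second groove from the left (y = +22 mm)
- lane_3 (a point): the same for the third groove (y = -22 mm)
- lane_4 (a point): the same for the rightmost groove (y = -66 mm)
- flip_stop (a joint): angle of the flip stop, a steel leaf 168 mm wide hinged behind the block: 0 down and level, its lip (front face at block x = +75 mm, 41 to 58 mm up) across the line of all grooves; 1.9 up, leaning back. Free on its hinge: beyond about 1.3 its own weight carries it back, below that down (0.12 kg, lightly damped). It starts up
- stop_peg (a point): middle of the stop's finger peg, a round rod 10 mm thick, 38 mm long, sticking out along block y past the left end of the leaf (106 mm left of the block's middle), 46 mm from the hinge line, 48 mm up when the stop is down. Pinch it from above and carry it round, or hook and push it
- stop_hinge (a point): middle of the stop's hinge line, which runs along block y at x = +125 mm, 42 mm up; the stop swings up and away from the robot
- tail_rest (a joint): angle of the tail rest, a U-shaped bail that carries the bars' tails: 0 folded, upright and leaning slightly back; 1.75 (its end) swung out level towards the robot. Past about 0.5 it falls by its own weight, but a sprung ball stops it short, at about 1.1; pressing its bar down with some 3 N snaps it past the ball into its seat at 1.75, where it stays. It starts folded
- rest_bar (a point): middle of the tail rest's cross bar, a round rod 10 mm thick, 208 mm long, along block y, 67 mm from its hinge line; seated it lies at block x = -35 mm, centre 35 mm up, its top level with the groove floors
- rest_hinge (a point): middle of the tail rest's hinge line, along block y at x = +32 mm, 35 mm up; the arms are at y = +-99 mm; it swings from upright towards the robot and down
- bar1_mid (a point): centre of a loose square brass bar, 14 x 14 mm in section and 130 mm long, about 217 g give or take a third; its x axis runs along the bar; ends and sides are alike. Starts flat on the bench, centre 7 mm up. Three or all of the four bars are there (None: absent)
- bar2_mid (a point): centre of a loose square brass bar, 14 x 14 mm in section and 139 mm long, about 232 g give or take a third; its x axis runs along the bar; ends and sides are alike. Starts flat on the bench, centre 7 mm up. Three or all of the four bars are there (None: absent)
- bar3_mid (a point): centre of a loose square brass bar, 14 x 14 mm in section and 148 mm long, about 247 g give or take a third; its x axis runs along the bar; ends and sides are alike. Starts flat on the bench, centre 7 mm up. Three or all of the four bars are there (None: absent)
- bar4_mid (a point): centre of a loose square brass bar, 14 x 14 mm in section and 157 mm long, about 262 g give or take a third; its x axis runs along the bar; ends and sides are alike. Starts flat on the bench, centre 7 mm up. Three or all of the four bars are there (None: absent)
- back_saw: bystander: a small back saw lying flat at the left front, 250 mm long, 14 mm high; origin near where the handle meets the blade
- file_stick: bystander: blue abrasive stick standing upright behind the block, 33 x 12 x 62 mm; origin at its foot
- eye_loupe: bystander: black eye loupe standing behind the block, 34 mm across and high; origin at its foot
- nippers: bystander: end nippers lying flat behind the bars, 102 x 33 x 14 mm; origin under the middle
- oil_vial: bystander: small vial, 14 mm across, 38 mm high, behind the bars; origin at its foot
- bench_brush: bystander: flat brush, 165 mm long, 13 mm high, at the right front; origin under the middle
- tin: bystander: round tin, 44 mm across, 56 mm high, behind the block; origin at its foot
- spool: bystander: small spool lying flat right of the block, 28 mm across, 14 mm high; origin under the middle

How it is judged (in metres and radians):
On the way, in this order (a step that is already met when the one before it is completed fails the run):
1. the tail rest is swung out and seated in its detent, and the flip stop is down (value of joint tail_rest above 1.7 rad and value of joint flip_stop below 0.04 rad), for 0.2 s.
2. with the rest out and the stop down, every bar lies in a groove with its end against the stop (all of step 1 and ((x of bar1_mid in the frame of lane_1 between -0.0672 and -0.0635 m and y of bar1_mid in the frame of lane_1 between -0.003 and 0.003 m and z of bar1_mid in the frame of lane_1 between -0.003 and 0.003 m) or (x of bar1_mid in the frame of lane_2 between -0.0672 and -0.0635 m and y of bar1_mid in the frame of lane_2 between -0.003 and 0.003 m and z of bar1_mid in the frame of lane_2 between -0.003 and 0.003 m) or (x of bar1_mid in the frame of lane_3 between -0.0672 and -0.0635 m and y of bar1_mid in the frame of lane_3 between -0.003 and 0.003 m and z of bar1_mid in the frame of lane_3 between -0.003 and 0.003 m) or (x of bar1_mid in the frame of lane_4 between -0.0672 and -0.0635 m and y of bar1_mid in the frame of lane_4 between -0.003 and 0.003 m and z of bar1_mid in the frame of lane_4 between -0.003 and 0.003 m)) and angle between the x axis of each of bar1_mid, bar2_mid, bar3_mid, bar4_mid and the x axis of cutting_block, either way round below 0.035 rad and ((x of bar2_mid in the frame of lane_1 between -0.0717 and -0.068 m and y of bar2_mid in the frame of lane_1 between -0.003 and 0.003 m and z of bar2_mid in the frame of lane_1 between -0.003 and 0.003 m) or (x of bar2_mid in the frame of lane_2 between -0.0717 and -0.068 m and y of bar2_mid in the frame of lane_2 between -0.003 and 0.003 m and z of bar2_mid in the frame of lane_2 between -0.003 and 0.003 m) or (x of bar2_mid in the frame of lane_3 between -0.0717 and -0.068 m and y of bar2_mid in the frame of lane_3 between -0.003 and 0.003 m and z of bar2_mid in the frame of lane_3 between -0.003 and 0.003 m) or (x of bar2_mid in the frame of lane_4 between -0.0717 and -0.068 m and y of bar2_mid in the frame of lane_4 between -0.003 and 0.003 m and z of bar2_mid in the frame of lane_4 between -0.003 and 0.003 m)) and ((x of bar3_mid in the frame of lane_1 between -0.0762 and -0.0725 m and y of bar3_mid in the frame of lane_1 between -0.003 and 0.003 m and z of bar3_mid in the frame of lane_1 between -0.003 and 0.003 m) or (x of bar3_mid in the frame of lane_2 between -0.0762 and -0.0725 m and y of bar3_mid in the frame of lane_2 between -0.003 and 0.003 m and z of bar3_mid in the frame of lane_2 between -0.003 and 0.003 m) or (x of bar3_mid in the frame of lane_3 between -0.0762 and -0.0725 m and y of bar3_mid in the frame of lane_3 between -0.003 and 0.003 m and z of bar3_mid in the frame of lane_3 between -0.003 and 0.003 m) or (x of bar3_mid in the frame of lane_4 between -0.0762 and -0.0725 m and y of bar3_mid in the frame of lane_4 between -0.003 and 0.003 m and z of bar3_mid in the frame of lane_4 between -0.003 and 0.003 m)) and ((x of bar4_mid in the frame of lane_1 between -0.0807 and -0.077 m and y of bar4_mid in the frame of lane_1 between -0.003 and 0.003 m and z of bar4_mid in the frame of lane_1 between -0.003 and 0.003 m) or (x of bar4_mid in the frame of lane_2 between -0.0807 and -0.077 m and y of bar4_mid in the frame of lane_2 between -0.003 and 0.003 m and z of bar4_mid in the frame of lane_2 between -0.003 and 0.003 m) or (x of bar4_mid in the frame of lane_3 between -0.0807 and -0.077 m and y of bar4_mid in the frame of lane_3 between -0.003 and 0.003 m and z of bar4_mid in the frame of lane_3 between -0.003 and 0.003 m) or (x of bar4_mid in the frame of lane_4 between -0.0807 and -0.077 m and y of bar4_mid in the frame of lane_4 between -0.003 and 0.003 m and z of bar4_mid in the frame of lane_4 between -0.003 and 0.003 m))), for 0.2 s.
At the end, for the whole second after the job is handed in: Tail rest out and seated (joint above 1.70), flip stop up and back (joint above 1.6), and every bar present at rest in a groove (within 3 mm across and in height, 2 degrees of its line), its far end within about 2 mm of the stop's gauging plane (value of joint tail_rest above 1.7 rad and value of joint flip_stop above 1.6 rad and velocity of joint flip_stop below 0.2 rad/s and ((x of bar1_mid in the frame of lane_1 between -0.0672 and -0.0635 m and y of bar1_mid in the frame of lane_1 between -0.003 and 0.003 m and z of bar1_mid in the frame of lane_1 between -0.003 and 0.003 m) or (x of bar1_mid in the frame of lane_2 between -0.0672 and -0.0635 m and y of bar1_mid in the frame of lane_2 between -0.003 and 0.003 m and z of bar1_mid in the frame of lane_2 between -0.003 and 0.003 m) or (x of bar1_mid in the frame of lane_3 between -0.0672 and -0.0635 m and y of bar1_mid in the frame of lane_3 between -0.003 and 0.003 m and z of bar1_mid in the frame of lane_3 between -0.003 and 0.003 m) or (x of bar1_mid in the frame of lane_4 between -0.0672 and -0.0635 m and y of bar1_mid in the frame of lane_4 between -0.003 and 0.003 m and z of bar1_mid in the frame of lane_4 between -0.003 and 0.003 m)) and angle between the x axis of each of bar1_mid, bar2_mid, bar3_mid, bar4_mid and the x axis of cutting_block, either way round below 0.035 rad and ((x of bar2_mid in the frame of lane_1 between -0.0717 and -0.068 m and y of bar2_mid in the frame of lane_1 between -0.003 and 0.003 m and z of bar2_mid in the frame of lane_1 between -0.003 and 0.003 m) or (x of bar2_mid in the frame of lane_2 between -0.0717 and -0.068 m and y of bar2_mid in the frame of lane_2 between -0.003 and 0.003 m and z of bar2_mid in the frame of lane_2 between -0.003 and 0.003 m) or (x of bar2_mid in the frame of lane_3 between -0.0717 and -0.068 m and y of bar2_mid in the frame of lane_3 between -0.003 and 0.003 m and z of bar2_mid in the frame of lane_3 between -0.003 and 0.003 m) or (x of bar2_mid in the frame of lane_4 between -0.0717 and -0.068 m and y of bar2_mid in the frame of lane_4 between -0.003 and 0.003 m and z of bar2_mid in the frame of lane_4 between -0.003 and 0.003 m)) and ((x of bar3_mid in the frame of lane_1 between -0.0762 and -0.0725 m and y of bar3_mid in the frame of lane_1 between -0.003 and 0.003 m and z of bar3_mid in the frame of lane_1 between -0.003 and 0.003 m) or (x of bar3_mid in the frame of lane_2 between -0.0762 and -0.0725 m and y of bar3_mid in the frame of lane_2 between -0.003 and 0.003 m and z of bar3_mid in the frame of lane_2 between -0.003 and 0.003 m) or (x of bar3_mid in the frame of lane_3 between -0.0762 and -0.0725 m and y of bar3_mid in the frame of lane_3 between -0.003 and 0.003 m and z of bar3_mid in the frame of lane_3 between -0.003 and 0.003 m) or (x of bar3_mid in the frame of lane_4 between -0.0762 and -0.0725 m and y of bar3_mid in the frame of lane_4 between -0.003 and 0.003 m and z of bar3_mid in the frame of lane_4 between -0.003 and 0.003 m)) and ((x of bar4_mid in the frame of lane_1 between -0.0807 and -0.077 m and y of bar4_mid in the frame of lane_1 between -0.003 and 0.003 m and z of bar4_mid in the frame of lane_1 between -0.003 and 0.003 m) or (x of bar4_mid in the frame of lane_2 between -0.0807 and -0.077 m and y of bar4_mid in the frame of lane_2 between -0.003 and 0.003 m and z of bar4_mid in the frame of lane_2 between -0.003 and 0.003 m) or (x of bar4_mid in the frame of lane_3 between -0.0807 and -0.077 m and y of bar4_mid in the frame of lane_3 between -0.003 and 0.003 m and z of bar4_mid in the frame of lane_3 between -0.003 and 0.003 m) or (x of bar4_mid in the frame of lane_4 between -0.0807 and -0.077 m and y of bar4_mid in the frame of lane_4 between -0.003 and 0.003 m and z of bar4_mid in the frame of lane_4 between -0.003 and 0.003 m))); the robot touches nothing.
It fails at once if the saw, abrasive stick, loupe, nippers, vial, brush, tin or spool is pushed more than 30 mm from its place (distance of any of back_saw, file_stick, eye_loupe, nippers, oil_vial, bench_brush, tin, spool from where it was at the start of the episode above 0.03 m).
Of bar1, bar2, bar3, bar4 only 3 to 4 are there at a start; the rules pass over those that are not, and their reading is None.
At some moment in a run one of bar1 may be knocked a few centimetres aside while the robot is not near it.
Once in a run the grip may slacken for a moment while it holds something.
It also fails if it takes over 210 s, if anything falls off the work surface, if the arm or the gripper's body presses on something with over 40 N, if the wrist force passes 120 N, or if a joint passes its speed limit or range.

## Working session

There is one attempt and no reset: what is moved stays moved. The work goes in short steps, Python scripts to look and compute and a tool call to move; the robot and the scene stay as the last step left them, time stands still between calls to the robot, and variables do not carry over. Pictures are saved under pics/ and viewed, at most 16 in all, crops included, and the job is handed in when it is done.

Besides the shell and the picture viewer there is one more tool, called after "Call:" by a JSON object that holds its "method" and its "body". jog_arm: Moves the arm, as the interface text tells. Shift numbers are shares of 80 mm and turn numbers shares of 0.1 rad, none past 1 either way. Its arguments: {"type":"object","properties":{"targets":{"type":"array","items":{"type":"object","properties":{"xyz":{"type":"array","items":{"type":"number"}},"spin":{"type":"number"}}}},"gripper":{"type":"number"}},"required":["targets"]}

```bash
mkdir -p pics; ls; python3 - <<'E'
from plant import bot
import cv2,json
o=bot.get_obs();print(o)
for n in("scene","side","wrist"):
    c=bot.get_calibration(n);print(n,c)
    cv2.imwrite(f"pics/{n}0.png",bot.capture(n))
E
```

```text
pics
{'time': 0.0, 'joint_positions': array([ 1.10400082e+00,  3.42727476e-01,  1.52503315e+00,  1.13097865e-06,
        1.27541088e+00, -1.45990568e-01]), 'dq': array([ 0.00125049, -0.00020777,  0.00179986, -0.00190835, -0.00127876,
        0.00069971]), 'tau': array([ 1.49166641e-03, -4.31238878e+01, -2.44227934e+01,  7.19159818e-02,
        5.57240762e-02, -1.14369861e-04]), 'tool_pos': array([165.33182755, 497.84607325, 226.03687687]), 'tcp_rot': array([-3.14003075e+00, -2.30749925e-04,  2.82078721e+00]), 'contact_force': array([-0.46061258, -0.64116311, -0.45230591]), 'moment': array([-0.07408277,  0.05893914,  0.00315302]), 'finger_force': 0.0, 'grip_width': 91.60275500404998}
scene {'vfov': 51.53888389797494, 'cx': 316.0096732099979, 'cy': 209.09947680168787, 'eye': array([   5.64520637, -783.78726942,  814.66013058]), 'rotation': array([-2.2095085 , -0.00606413, -0.59836719])}
side {'vfov': 51.62553922390019, 'cx': 314.3554581534824, 'cy': 202.75584587251936, 'eye': array([ 269.47929856, 1362.41917086,  647.70568716]), 'rotation': array([-1.95276638, -0.00823595, -2.94120108])}
wrist {'vfov': 62.81646217318393, 'cx': 318.52506607087133, 'cy': 201.07484890340373, 'eye': array([102.0443234 , 519.98572836, 385.23435556]), 'rotation': array([2.89127441e+00, 1.64145049e-03, 1.25069982e+00])}
```

View pics/scene0.png

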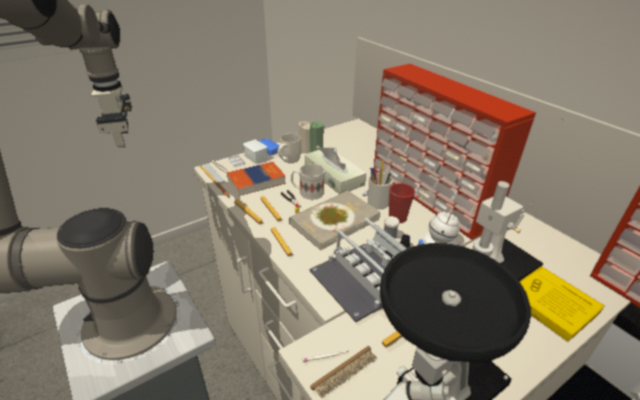

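View pics/side0.png

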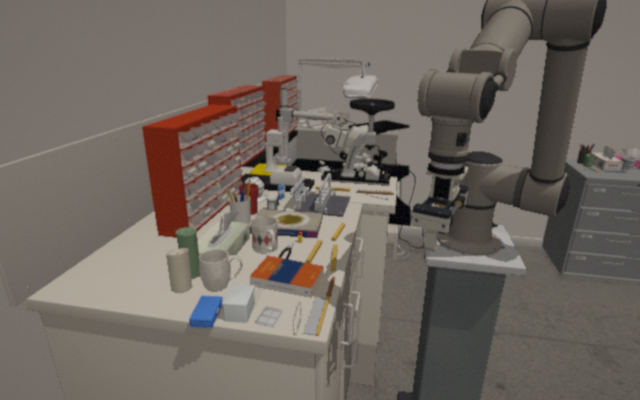

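The scene view shows the block at about (365,265). There are three brass bars at (248,210), (272,208) and (281,240), and possibly a fourth at (392,339) partly behind the lamp. The side view shows the bars near (315,250), (338,231) and (334,258).

```bash
cat > h.py <<'E'
import numpy as np, cv2
from scipy.spatial.transform import Rotation as R
def cam(c):
    f=200/np.tan(np.radians(c['vfov'])/2)
    return f,R.from_euler('xyz',c['rotation']).as_matrix(),np.array(c['eye'])
def ray(c,u,v,z):
    f,M,e=cam(c); d=M@np.array([(u-c['cx'])/f,(v-c['cy'])/f,1]); return e+d*(z-e[2])/d[2]
def proj(c,p):
    f,M,e=cam(c); q=M.T@(np.array(p)-e); return np.array([c['cx']+f*q[0]/q[2],c['cy']+f*q[1]/q[2]])
def yellow(img,lo=(12,110,70),hi=(32,255,255),amin=40):
    m=cv2.inRange(cv2.cvtColor(img,cv2.COLOR_BGR2HSV),lo,hi)
    cs,_=cv2.findContours(m,cv2.RETR_EXTERNAL,cv2.CHAIN_APPROX_NONE)
    return [c for c in cs if cv2.contourArea(c)>=amin]
def bars(c,img,z=14,amin=40):
    out=[]
    for k in yellow(img,amin=amin):
        P=np.array([ray(c,u,v,z)[:2] for u,v in k[:,0]],np.float32)
        (cx,cy),(w,h),a=cv2.minAreaRect(P)
        if w<h:a+=90;w,h=h,w
        if w<400: out.append((round(cx),round(cy),round(w),round(h),round((a+90)%180-90,1),k[:,0].mean(0).round()))
    return out
E
python3 - <<'E'
from h import *
from plant import bot
for n in("scene","side"):
    c=bot.get_calibration(n);i=cv2.imread(f"pics/{n}0.png")
    print(n)
    for b in bars(c,i):print(*b)
c=bot.get_calibration("scene")
for p in [(311,270),(346,315),(340,236),(366,233),(392,339)]:print(p,ray(c,*p,10).round())
E
```

```text
scene
343 -393 157 7 2.6 [340. 367.]
482 -401 53 17 2.2 [392. 338.]
897 -542 180 176 0.4 [558. 302.]
443 35 136 15 82.9 [281. 241.]
642 50 85 83 52.5 [333. 215.]
430 220 149 18 -84.2 [248. 211.]
497 195 147 16 85.0 [270. 208.]
412 454 231 9 -89.7 [214. 181.]
side
412 483 248 9 -89.0 [325. 306.]
611 344 66 37 86.5 [267. 267.]
430 243 158 13 -83.8 [334. 258.]
498 222 152 15 85.2 [313. 252.]
443 56 137 14 82.8 [338. 231.]
636 -6 82 72 39.6 [290. 219.]
932 -587 208 109 -82.6 [260. 170.]
(311, 270) [ 452. -113.   10.]
(346, 315) [ 438. -288.   10.]
(340, 236) [604. -43.  10.]
(366, 233) [677. -76.  10.]
(392, 339) [ 483. -401.   10.]
```

View pics/wrist0.png

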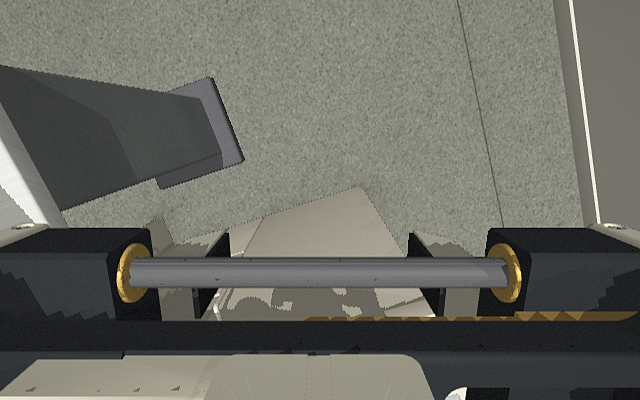

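```bash
cat >> h.py <<'E'
def plan(o,xyz,yaw,n):
    p=np.array(o['tool_pos']);y=o['tcp_rot'][2]
    dy=(yaw-y+np.pi)%(2*np.pi)-np.pi
    st=(np.array(xyz)-p)/n
    for k in range(n):
        a=y+dy*k/n
        X=np.array([np.cos(a),np.sin(a),0]);Y=np.array([np.sin(a),-np.cos(a),0])
        print([round(float(v),2) for v in(st@X/80,st@Y/80,-st[2]/80)],round(-dy/n/.1,2))
def tri(c1,p1,c2,p2):
    ds=[]
    for c,p in((c1,p1),(c2,p2)):
        f,M,e=cam(c);d=M@np.array([(p[0]-c['cx'])/f,(p[1]-c['cy'])/f,1]);ds.append((e,d/np.linalg.norm(d)))
    A=np.stack([ds[0][1],-ds[1][1]],1);s=np.linalg.lstsq(A,ds[1][0]-ds[0][0],rcond=None)[0]
    return (ds[0][0]+s[0]*ds[0][1]+ds[1][0]+s[1]*ds[1][1])/2, np.linalg.norm(ds[0][0]+s[0]*ds[0][1]-ds[1][0]-s[1]*ds[1][1])
E
python3 - <<'E'
from h import *
from plant import bot
a=bot.get_calibration("scene");b=bot.get_calibration("side")
print(tri(a,(453,297),b,(372,105)), tri(a,(453,297),b,(388,127)))
o=bot.get_obs(); plan(o,(460,90,260),1.571,20)
E
```

```text
(array([ 392.29495219, -565.42901008,  362.36754333]), np.float64(4.051667120548784)) (array([ 359.99346543, -550.45037633,  307.44259639]), np.float64(125.474985188735))
[-0.26, -0.18, -0.02] 0.62
[-0.27, -0.17, -0.02] 0.62
[-0.28, -0.15, -0.02] 0.62
[-0.28, -0.13, -0.02] 0.62
[-0.29, -0.12, -0.02] 0.62
[-0.3, -0.1, -0.02] 0.62
[-0.3, -0.08, -0.02] 0.62
[-0.31, -0.06, -0.02] 0.62
[-0.31, -0.04, -0.02] 0.62
[-0.31, -0.02, -0.02] 0.62
[-0.31, 0.0, -0.02] 0.62
[-0.31, 0.02, -0.02] 0.62
[-0.31, 0.04, -0.02] 0.62
[-0.31, 0.06, -0.02] 0.62
[-0.3, 0.08, -0.02] 0.62
[-0.3, 0.1, -0.02] 0.62
[-0.29, 0.12, -0.02] 0.62
[-0.28, 0.13, -0.02] 0.62
[-0.28, 0.15, -0.02] 0.62
[-0.27, 0.17, -0.02] 0.62
```

Call:
{"method": "jog_arm", "body": {"targets": [{"xyz": [-0.26,-0.18,-0.02],"spin": 0.62},{"xyz": [-0.27,-0.17,-0.02],"spin": 0.62},{"xyz": [-0.28,-0.15,-0.02],"spin": 0.62},{"xyz": [-0.28,-0.13,-0.02],"spin": 0.62},{"xyz": [-0.29,-0.12,-0.02],"spin": 0.62},{"xyz": [-0.3,-0.1,-0.02],"spin": 0.62},{"xyz": [-0.3,-0.08,-0.02],"spin": 0.62},{"xyz": [-0.31,-0.06,-0.02],"spin": 0.62},{"xyz": [-0.31,-0.04,-0.02],"spin": 0.62},{"xyz": [-0.31,-0.02,-0.02],"spin": 0.62}]}}

```text
time: 1.4
tool_pos: [313.0, 293.8, 242.6]
tcp_rot: [-3.141, -0.0, 2.199]
contact_force: [0.4, -0.3, -0.0]
grip_width: 92.1
finger_force: 0.0
```

Call:
{"method": "jog_arm", "body": {"targets": [{"xyz": [-0.31,0,-0.02],"spin": 0.62},{"xyz": [-0.31,0.02,-0.02],"spin": 0.62},{"xyz": [-0.31,0.04,-0.02],"spin": 0.62},{"xyz": [-0.31,0.06,-0.02],"spin": 0.62},{"xyz": [-0.3,0.08,-0.02],"spin": 0.62},{"xyz": [-0.3,0.1,-0.02],"spin": 0.62},{"xyz": [-0.29,0.12,-0.02],"spin": 0.62},{"xyz": [-0.28,0.13,-0.02],"spin": 0.62},{"xyz": [-0.28,0.15,-0.02],"spin": 0.62},{"xyz": [-0.27,0.17,-0.02],"spin": 0.62}]}}

```text
time: 2.65
tool_pos: [461.9, 92.1, 258.5]
tcp_rot: [-3.141, -0.0, 1.579]
contact_force: [-0.2, -0.5, 0.6]
grip_width: 92.0
finger_force: 0.0
```

```bash
python3 - <<'E'
from h import *
from plant import bot
o=bot.get_obs();print(o['tool_pos'],o['tcp_rot'],o['joint_positions'])
c=bot.get_calibration("wrist");i=bot.capture("wrist");cv2.imwrite("pics/w1.png",i)
for b in bars(c,i,amin=100):print(*b)
plan(o,(480,-190,260),0.,30)
E
```

```text
[461.87631208  92.0650651  258.5277404 ] [-3.14105118e+00 -1.49102136e-04  1.57871100e+00] [3.36971054e-02 2.17474253e-01 1.60781406e+00 1.68413013e-04
 1.31684179e+00 2.57400349e-02]
714 -42 90 41 -77.5 [506. 276.]
211 -46 89 41 78.5 [131. 273.]
639 37 98 72 -29.6 [455. 214.]
446 45 131 14 82.8 [307. 208.]
501 206 138 15 85.0 [354.  73.]
433 221 127 14 -84.3 [295.  58.]
[-0.12, 0.01, -0.0] 0.53
[-0.12, 0.01, -0.0] 0.53
[-0.12, 0.02, -0.0] 0.53
[-0.12, 0.03, -0.0] 0.53
[-0.11, 0.03, -0.0] 0.53
[-0.11, 0.04, -0.0] 0.53
[-0.11, 0.04, -0.0] 0.53
[-0.11, 0.05, -0.0] 0.53
[-0.1, 0.05, -0.0] 0.53
[-0.1, 0.06, -0.0] 0.53
[-0.1, 0.06, -0.0] 0.53
[-0.09, 0.07, -0.0] 0.53
[-0.09, 0.07, -0.0] 0.53
[-0.09, 0.08, -0.0] 0.53
[-0.08, 0.08, -0.0] 0.53
[-0.08, 0.09, -0.0] 0.53
[-0.07, 0.09, -0.0] 0.53
[-0.07, 0.1, -0.0] 0.53
[-0.06, 0.1, -0.0] 0.53
[-0.06, 0.1, -0.0] 0.53
[-0.05, 0.11, -0.0] 0.53
[-0.05, 0.11, -0.0] 0.53
[-0.04, 0.11, -0.0] 0.53
[-0.04, 0.11, -0.0] 0.53
[-0.03, 0.11, -0.0] 0.53
[-0.02, 0.12, -0.0] 0.53
[-0.02, 0.12, -0.0] 0.53
[-0.01, 0.12, -0.0] 0.53
[-0.0, 0.12, -0.0] 0.53
[0.0, 0.12, -0.0] 0.53
```

View pics/w1.png

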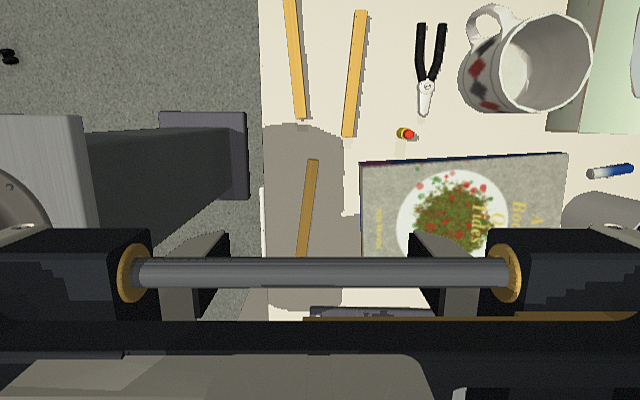

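The wrist view shows bar A at (307,208), C at (354,73) and B at (295,58). The nippers are at (428,70) and the vial at (405,133), well clear of the bars.

Call:
{"method": "jog_arm", "body": {"targets": [{"xyz": [-0.18,0.01,0],"spin": 0.79},{"xyz": [-0.17,0.02,0],"spin": 0.79},{"xyz": [-0.17,0.04,0],"spin": 0.79},{"xyz": [-0.17,0.05,0],"spin": 0.79},{"xyz": [-0.16,0.07,0],"spin": 0.79},{"xyz": [-0.15,0.08,0],"spin": 0.79},{"xyz": [-0.15,0.09,0],"spin": 0.79},{"xyz": [-0.14,0.1,0],"spin": 0.79},{"xyz": [-0.13,0.11,0],"spin": 0.79},{"xyz": [-0.12,0.12,0],"spin": 0.79}]}}

```text
time: 3.95
tool_pos: [472.3, -45.7, 258.5]
tcp_rot: [-3.141, 0.0, 0.789]
contact_force: [-1.3, -0.8, 0.5]
grip_width: 92.0
finger_force: 0.0
```

Call:
{"method": "jog_arm", "body": {"targets": [{"xyz": [-0.11,0.13,0],"spin": 0.79},{"xyz": [-0.1,0.14,0],"spin": 0.79},{"xyz": [-0.09,0.15,0],"spin": 0.79},{"xyz": [-0.08,0.15,0],"spin": 0.79},{"xyz": [-0.07,0.16,0],"spin": 0.79},{"xyz": [-0.06,0.17,0],"spin": 0.79},{"xyz": [-0.04,0.17,0],"spin": 0.79},{"xyz": [-0.03,0.17,0],"spin": 0.79},{"xyz": [-0.02,0.18,0],"spin": 0.79},{"xyz": [0,0.18,0],"spin": 0.79}]}}

```text
time: 5.2
tool_pos: [482.5, -185.2, 258.4]
tcp_rot: [-3.141, 0.001, -0.001]
contact_force: [-0.3, -0.1, 0.3]
grip_width: 91.8
finger_force: 0.0
```

```bash
python3 - <<'E'
from h import *
from plant import bot
o=bot.get_obs();print(o['tool_pos'],o['tcp_rot'],o['joint_positions'])
c=bot.get_calibration("wrist");i=bot.capture("wrist");cv2.imwrite("pics/w2.png",i)
for b in bars(c,i,amin=100):print(*b)
print(c)
E
```

```text
[ 482.53411247 -185.2465007   258.40451744] [-3.14099767e+00  6.02601582e-04 -1.16943765e-03] [-5.15047740e-01  3.04070351e-01  1.48998578e+00  2.27526924e-04
  1.34835377e+00  1.05686792e+00]
345 -436 89 40 13.3 [506. 273.]
345 67 89 41 -12.0 [131. 272.]
437 187 78 15 -84.4 [ 28. 207.]
447 42 134 17 82.8 [140. 199.]
498 168 81 15 84.8 [ 32. 159.]
564 139 27 12 90.0 [ 44. 104.]
538 -391 156 19 1.2 [491. 122.]
628 48 96 91 90.0 [115.  46.]
{'vfov': 62.81646217318393, 'cx': 318.52506607087133, 'cy': 201.07484890340373, 'eye': array([ 548.22302787, -184.38581466,  417.48173799]), 'rotation': array([ 2.89135927e+00,  1.30862619e-04, -1.57123860e+00])}
```

View pics/w2.png

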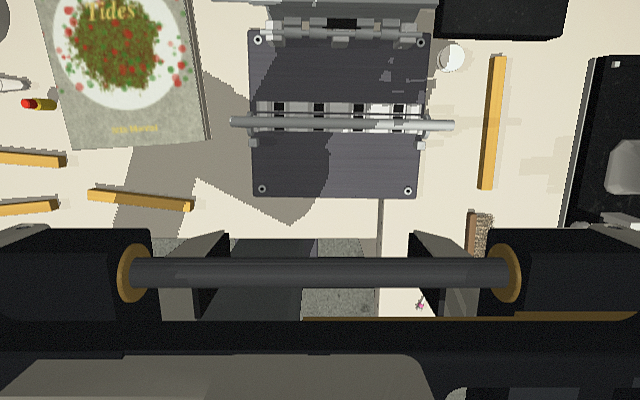

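The block plate corners are at about (253,198), (417,198), (249,31) and (430,33). The upright rest bar runs from (232,122) to (452,126), and the fourth bar D is at (491,122).

```bash
python3 - <<'E'
from h import *
from plant import bot
c=bot.get_calibration("wrist");i=cv2.imread("pics/w2.png")
P=[ray(c,u,v,10)[:2].round(1) for u,v in((253,198),(417,198),(249,31),(430,33),(262,189),(408,190),(258,40),(421,42))]
print(P)
# dark plate mask: vertical edge refine
g=cv2.cvtColor(i,cv2.COLOR_BGR2GRAY)
for v in(60,80,150,170,185):print(v,g[v,244:262].tolist(),g[v,410:432].tolist())
for u in(300,370,400):print(u,g[190:206,u].tolist())
E
```

```text
[array([ 448.8, -102.1]), array([ 447.8, -312.2]), array([ 643.6, -108.1]), array([ 640.6, -313.4]), array([ 460.5, -114.2]), array([ 458.3, -300. ]), array([ 634.2, -117.8]), array([ 631.3, -303.9])]
60 [224, 222, 226, 242, 107, 77, 92, 99, 94, 95, 95, 96, 97, 96, 97, 94, 96, 96] [65, 63, 66, 63, 63, 63, 63, 70, 57, 64, 66, 62, 62, 65, 61, 64, 68, 57, 42, 135, 128, 127]
80 [223, 221, 224, 230, 216, 70, 93, 102, 101, 99, 102, 97, 101, 104, 104, 101, 106, 53] [81, 107, 103, 110, 108, 107, 107, 106, 106, 104, 105, 102, 106, 108, 90, 84, 65, 108, 124, 118, 114, 113]
150 [140, 142, 140, 141, 140, 142, 153, 65, 50, 65, 62, 63, 64, 62, 62, 65, 62, 59] [101, 102, 100, 107, 102, 99, 96, 83, 75, 76, 120, 193, 188, 186, 175, 217, 226, 225, 225, 224, 225, 224]
170 [140, 143, 138, 139, 143, 141, 141, 156, 42, 52, 60, 60, 63, 59, 58, 61, 59, 60] [100, 99, 102, 102, 102, 102, 104, 91, 97, 233, 220, 216, 214, 214, 214, 227, 225, 224, 225, 225, 227, 224]
185 [142, 143, 143, 140, 138, 141, 146, 148, 93, 46, 60, 60, 63, 60, 55, 73, 110, 117] [103, 106, 103, 104, 103, 102, 72, 158, 227, 219, 217, 213, 214, 220, 225, 225, 224, 226, 226, 224, 223, 225]
300 [61, 64, 56, 61, 63, 62, 54, 102, 149, 143, 142, 142, 141, 141, 140, 141]
370 [101, 99, 103, 101, 100, 100, 101, 87, 135, 211, 232, 227, 227, 224, 224, 224]
400 [102, 100, 99, 101, 99, 103, 97, 95, 87, 185, 235, 227, 227, 225, 226, 224]
```

Call:
{"method": "jog_arm", "body": {"targets": [{"xyz": [0.33,0.08,0],"spin": 0.04},{"xyz": [0.33,0.08,0],"spin": 0.04},{"xyz": [0.33,0.08,0],"spin": 0.04},{"xyz": [0.33,0.07,0],"spin": 0.05},{"xyz": [0,0,0.25]},{"xyz": [0,0,0.25]},{"xyz": [0,0,0.25]},{"xyz": [0,0,0.25]},{"xyz": [0,0,0]},{"xyz": [0,0,0]}], "gripper": 0}}

```text
invalid input
```

```bash
python3 - <<'E'
from h import *
from plant import bot
o=bot.get_obs();print(o['tool_pos'],o['tcp_rot'])
c=bot.get_calibration("wrist");i=bot.capture("wrist");cv2.imwrite("pics/w3.png",i)
E
```

```text
[ 482.70336813 -186.82846627  258.32007525] [ 3.14105565e+00  4.37271980e-04 -5.11519380e-03]
```

View pics/w3.png

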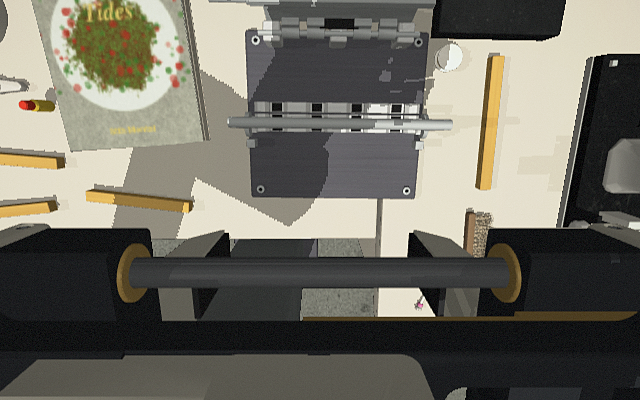

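The move was refused because some rows lacked a spin, so the picture shows the same view as before. I'll resend it with a spin in every row.

Call:
{"method": "jog_arm", "body": {"targets": [{"xyz": [0.33,0.08,0],"spin": 0.03},{"xyz": [0.33,0.08,0],"spin": 0.03},{"xyz": [0.33,0.08,0],"spin": 0.03},{"xyz": [0.33,0.05,0],"spin": 0.04},{"xyz": [0,0,0.25],"spin": 0},{"xyz": [0,0,0.25],"spin": 0},{"xyz": [0,0,0.25],"spin": 0},{"xyz": [0,0,0.25],"spin": 0},{"xyz": [0,0,0],"spin": 0},{"xyz": [0,0,0],"spin": 0}], "gripper": 0}}

```text
time: 6.55
tool_pos: [588.6, -208.5, 179.5]
tcp_rot: [3.141, -0.001, -0.011]
contact_force: [0.1, -0.0, 0.2]
grip_width: 1.1
finger_force: 0.0
```

```bash
python3 - <<'E'
from h import *
from plant import bot
o=bot.get_obs();print(o['tool_pos'],o['tcp_rot'],o['grip_width'])
c=bot.get_calibration("wrist");i=bot.capture("wrist");cv2.imwrite("pics/w4.png",i);print(c['eye'])
E
```

```text
[ 588.63098067 -208.50611906  179.51392042] [ 3.14138678e+00 -9.56456623e-04 -1.10622620e-02] 1.1145210330884638
[ 654.04751476 -208.18621843  338.69034074]
```

View pics/w4.png

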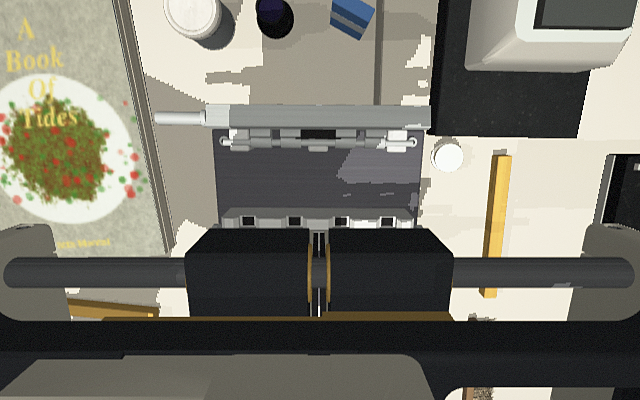

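The view shows the peg from (155,118) to (205,118), the tin at (193,12), the loupe at (275,15) and the blue stick at (352,18). The book edge passes about (160,180).

```bash
python3 - <<'E'
from h import *
from plant import bot
c=bot.get_calibration("wrist")
for n,p,z in(("pegL",(155,118),84),("pegR",(204,118),84),("leafR",(430,118),90),("tin",(190,40),56),("tinfoot",(190,47),0),("loupe",(275,38),0),("book",(172,255),10),("book2",(122,0),20),("book3",(145,100),10)):print(n,ray(c,*p,z).round())
E
```

```text
pegL [655. -85.  84.]
pegR [ 655. -122.   84.]
leafR [ 653. -291.   90.]
tin [ 715. -107.   56.]
tinfoot [721. -87.   0.]
loupe [ 728. -168.    0.]
book [512. -49.  10.]
book2 [755. -39.  20.]
book3 [673. -42.  10.]
```

Call:
{"method": "jog_arm", "body": {"targets": [{"xyz": [0,0.0,0.36],"spin": 0.06},{"xyz": [0,0.0,0.36],"spin": 0},{"xyz": [0,0,0.36],"spin": 0},{"xyz": [0,0,0],"spin": 0},{"xyz": [-0.2,0,0],"spin": 0},{"xyz": [-0.2,0,0],"spin": 0},{"xyz": [-0.2,0,0],"spin": 0},{"xyz": [-0.2,0,0],"spin": 0},{"xyz": [-0.1,0,0],"spin": 0},{"xyz": [0,0,0],"spin": 0}]}}

```text
time: 7.85
tool_pos: [516.7, -207.9, 93.6]
tcp_rot: [3.141, -0.002, -0.018]
contact_force: [-0.4, -0.3, -0.4]
grip_width: 0.7
finger_force: 0.0
```

Call:
{"method": "jog_arm", "body": {"targets": [{"xyz": [0,0,-0.3],"spin": 0},{"xyz": [-0.24,0,0],"spin": 0},{"xyz": [-0.24,0,0],"spin": 0},{"xyz": [0,0,0.2],"spin": 0},{"xyz": [0,0,0.2],"spin": 0},{"xyz": [0,0,0.2],"spin": 0},{"xyz": [0,0,0.1],"spin": 0},{"xyz": [0,0,0.1],"spin": 0},{"xyz": [0,0,0.1],"spin": 0},{"xyz": [0,0,0.05],"spin": 0}]}}

```text
time: 9.1
tool_pos: [477.9, -206.7, 39.9]
tcp_rot: [-3.141, 0.0, -0.018]
contact_force: [-1.1, 0.3, 6.0]
grip_width: 0.2
finger_force: 3.4
```

```bash
python3 - <<'E'
from h import *
from plant import bot
o=bot.get_obs();print(o['tool_pos'],o['contact_force'])
E
```

```text
[ 477.92182476 -206.74619357   39.91942839] [-1.10479215  0.29498922  5.97097183]
```

Call:
{"method": "jog_arm", "body": {"targets": [{"xyz": [0,0,-0.65],"spin": 0},{"xyz": [0,0,-0.65],"spin": 0},{"xyz": [0.51,-0.28,0],"spin": 0},{"xyz": [0.51,-0.28,0],"spin": 0},{"xyz": [0.51,-0.28,0],"spin": 0},{"xyz": [0.5,-0.28,0],"spin": 0},{"xyz": [0.5,-0.28,0],"spin": 0},{"xyz": [0,0,0.4],"spin": 0},{"xyz": [0,0,0.4],"spin": 0},{"xyz": [0,0,0.1],"spin": 0}]}}

```text
time: 10.35
tool_pos: [680.9, -98.0, 69.7]
tcp_rot: [-3.14, 0.005, -0.018]
contact_force: [0.7, 1.0, -0.1]
grip_width: 0.7
finger_force: 0.0
```

Call:
{"method": "jog_arm", "body": {"targets": [{"xyz": [-0.2,0,0],"spin": 0},{"xyz": [-0.2,0,0],"spin": 0},{"xyz": [-0.2,0,0],"spin": 0},{"xyz": [-0.2,0,0],"spin": 0},{"xyz": [0,0,0],"spin": 0},{"xyz": [0,0,0],"spin": 0},{"xyz": [0,0,0],"spin": 0},{"xyz": [0,0,-0.5],"spin": 0},{"xyz": [0,0,-0.5],"spin": 0},{"xyz": [0,0,-0.2],"spin": 0}]}}

```text
time: 11.6
tool_pos: [619.6, -97.6, 170.8]
tcp_rot: [3.141, -0.004, -0.018]
contact_force: [0.5, 0.2, 0.3]
grip_width: 0.5
finger_force: 0.0
```

```bash
python3 - <<'E'
from h import *
from plant import bot
o=bot.get_obs();print(o['tool_pos'],o['contact_force'])
cv2.imwrite("pics/w5.png",np.vstack([bot.capture("wrist")[:240],cv2.resize(bot.capture("scene")[180:320,230:440],None,fx=2.5,fy=2.5)[:,:525].copy() if 0 else cv2.copyMakeBorder(cv2.resize(bot.capture("scene")[190:310,270:440],None,fx=3,fy=3),0,0,0,130,cv2.BORDER_CONSTANT)]))
E
```

```text
[619.6214817  -97.60478558 170.83802931] [0.52678157 0.22917525 0.29767066]
```

View pics/w5.png

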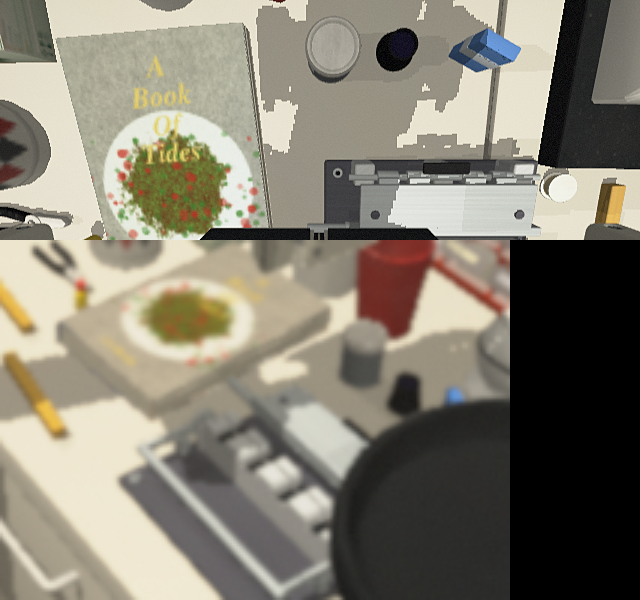

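The stop lies flat and the rest is swung out level, with its cross bar over the front of the plate, so step 1 is met. Next I'll fetch bar A.

```bash
python3 - <<'E'
from h import *
from plant import bot
o=bot.get_obs();plan(o,(437,-13,150),1.445,20)
E
```

```text
[-0.11, -0.05, 0.01] -0.73
[-0.11, -0.06, 0.01] -0.73
[-0.11, -0.07, 0.01] -0.73
[-0.1, -0.07, 0.01] -0.73
[-0.1, -0.08, 0.01] -0.73
[-0.09, -0.09, 0.01] -0.73
[-0.08, -0.09, 0.01] -0.73
[-0.08, -0.1, 0.01] -0.73
[-0.07, -0.11, 0.01] -0.73
[-0.06, -0.11, 0.01] -0.73
[-0.05, -0.11, 0.01] -0.73
[-0.04, -0.12, 0.01] -0.73
[-0.03, -0.12, 0.01] -0.73
[-0.03, -0.12, 0.01] -0.73
[-0.02, -0.12, 0.01] -0.73
[-0.01, -0.13, 0.01] -0.73
[0.0, -0.13, 0.01] -0.73
[0.01, -0.13, 0.01] -0.73
[0.02, -0.12, 0.01] -0.73
[0.03, -0.12, 0.01] -0.73
```

Call:
{"method": "jog_arm", "body": {"targets": [{"xyz": [-0.11,-0.05,0.01],"spin": -0.73},{"xyz": [-0.11,-0.06,0.01],"spin": -0.73},{"xyz": [-0.11,-0.07,0.01],"spin": -0.73},{"xyz": [-0.1,-0.07,0.01],"spin": -0.73},{"xyz": [-0.1,-0.08,0.01],"spin": -0.73},{"xyz": [-0.09,-0.09,0.01],"spin": -0.73},{"xyz": [-0.08,-0.09,0.01],"spin": -0.73},{"xyz": [-0.08,-0.1,0.01],"spin": -0.73},{"xyz": [-0.07,-0.11,0.01],"spin": -0.73},{"xyz": [-0.06,-0.11,0.01],"spin": -0.73}], "gripper": 40}}

```text
time: 12.95
tool_pos: [525.4, -55.2, 158.3]
tcp_rot: [-3.139, 0.002, 0.714]
contact_force: [-0.0, 0.6, 0.0]
grip_width: 36.6
finger_force: 0.0
```

Call:
{"method": "jog_arm", "body": {"targets": [{"xyz": [-0.05,-0.11,0.01],"spin": -0.73},{"xyz": [-0.04,-0.12,0.01],"spin": -0.73},{"xyz": [-0.03,-0.12,0.01],"spin": -0.73},{"xyz": [-0.03,-0.12,0.01],"spin": -0.73},{"xyz": [-0.02,-0.12,0.01],"spin": -0.73},{"xyz": [-0.01,-0.13,0.01],"spin": -0.73},{"xyz": [0,-0.13,0.01],"spin": -0.73},{"xyz": [0.01,-0.13,0.01],"spin": -0.73},{"xyz": [0.02,-0.12,0.01],"spin": -0.73},{"xyz": [0.03,-0.12,0.01],"spin": -0.73}]}}

```text
time: 14.2
tool_pos: [434.4, -13.4, 150.6]
tcp_rot: [-3.138, -0.0, 1.444]
contact_force: [0.5, -0.2, 0.1]
grip_width: 36.7
finger_force: 0.0
```

```bash
cat >> h.py <<'E'
def look(bot,name):
    o=bot.get_obs();p=o['tool_pos'];y=o['tcp_rot'][2];print('tcp',p.round(1),round(y,4))
    c=bot.get_calibration("wrist");i=bot.capture("wrist");cv2.imwrite(f"pics/{name}.png",i)
    for b in bars(c,i[:232],amin=300):
        d=np.array(b[:2])-p[:2];X=np.array([np.cos(y),np.sin(y)]);Y=np.array([np.sin(y),-np.cos(y)])
        print(*b,'| rel tool x,y mm',round(d@X,1),round(d@Y,1),'dyaw',round((np.radians(b[4])-y+np.pi/2)%np.pi-np.pi/2,4))
E
sed -i 's/out.append((round(cx),round(cy),round(w),round(h)/out.append((round(cx,1),round(cy,1),round(w,1),round(h,1)/' h.py
python3 - <<'E'
from h import *
from plant import bot
look(bot,"a1")
E
```

```text
tcp [434.4 -13.4 150.6] 1.4441
446.2 44.3 128.6 13.6 82.7 [324. 123.] | rel tool x,y mm 58.7 4.4 dyaw -0.0008
636.2 30.9 101.6 93.3 27.7 [544. 104.] | rel tool x,y mm 69.5 194.6 dyaw -0.9607
```

Call:
{"method": "jog_arm", "body": {"targets": [{"xyz": [0.37,0.03,0],"spin": 0},{"xyz": [0.36,0.03,0],"spin": 0},{"xyz": [0,0,0.4],"spin": 0},{"xyz": [0,0,0.4],"spin": 0},{"xyz": [0,0,0.4],"spin": 0},{"xyz": [0,0,0.3],"spin": 0},{"xyz": [0,0,0.2],"spin": 0},{"xyz": [0,0,0.15],"spin": 0},{"xyz": [0,0,0],"spin": 0},{"xyz": [0,0,0],"spin": 0}]}}

```text
time: 15.5
tool_pos: [448.2, 43.5, 4.5]
tcp_rot: [3.141, -0.0, 1.442]
contact_force: [0.8, -0.8, -0.6]
grip_width: 36.6
finger_force: 0.0
```

Call:
{"method": "jog_arm", "body": {"targets": [{"xyz": [0,0,0],"spin": 0},{"xyz": [0,0,0],"spin": 0},{"xyz": [0,0,0],"spin": 0},{"xyz": [0,0,0],"spin": 0},{"xyz": [0,0,0],"spin": 0},{"xyz": [0,0,-0.1],"spin": 0},{"xyz": [0,0,-0.3],"spin": 0},{"xyz": [0,0,-0.4],"spin": 0},{"xyz": [0,0,-0.4],"spin": 0},{"xyz": [0,0,-0.3],"spin": 0}], "gripper": 0}}

```text
time: 16.75
tool_pos: [448.2, 43.6, 125.8]
tcp_rot: [3.14, -0.0, 1.442]
contact_force: [0.2, -0.7, -3.2]
grip_width: 13.5
finger_force: 30.0
```

```bash
cat >> h.py <<'E'
BO=np.array([508.0,-208.4]);BY=-0.018
def B(x,y): 
    c,s=np.cos(BY),np.sin(BY);return (BO[0]+c*x-s*y,BO[1]+s*x+c*y)
E
python3 - <<'E'
from h import *
from plant import bot
o=bot.get_obs();print(o['tool_pos'],o['tcp_rot'],o['grip_width'])
x,y=B(-4,66);print(x,y);plan(o,(x,y,120),BY,20)
E
```

```text
[448.18849912  43.55493779 125.81757951] [ 3.14028413e+00 -1.88322761e-04  1.44175065e+00] 13.547788496403088
505.18858383154344 -142.33869559925614
[-0.11, 0.05, 0.0] 0.73
[-0.11, 0.06, 0.0] 0.73
[-0.1, 0.07, 0.0] 0.73
[-0.1, 0.07, 0.0] 0.73
[-0.09, 0.08, 0.0] 0.73
[-0.09, 0.09, 0.0] 0.73
[-0.08, 0.09, 0.0] 0.73
[-0.07, 0.1, 0.0] 0.73
[-0.06, 0.1, 0.0] 0.73
[-0.06, 0.11, 0.0] 0.73
[-0.05, 0.11, 0.0] 0.73
[-0.04, 0.11, 0.0] 0.73
[-0.03, 0.12, 0.0] 0.73
[-0.02, 0.12, 0.0] 0.73
[-0.01, 0.12, 0.0] 0.73
[-0.01, 0.12, 0.0] 0.73
[0.0, 0.12, 0.0] 0.73
[0.01, 0.12, 0.0] 0.73
[0.02, 0.12, 0.0] 0.73
[0.03, 0.12, 0.0] 0.73
```

Call:
{"method": "jog_arm", "body": {"targets": [{"xyz": [-0.11,0.05,0],"spin": 0.73},{"xyz": [-0.11,0.06,0],"spin": 0.73},{"xyz": [-0.1,0.07,0],"spin": 0.73},{"xyz": [-0.1,0.07,0],"spin": 0.73},{"xyz": [-0.09,0.08,0],"spin": 0.73},{"xyz": [-0.09,0.09,0],"spin": 0.73},{"xyz": [-0.08,0.09,0],"spin": 0.73},{"xyz": [-0.07,0.1,0],"spin": 0.73},{"xyz": [-0.06,0.1,0],"spin": 0.73},{"xyz": [-0.06,0.11,0],"spin": 0.73}]}}

```text
time: 18.0
tool_pos: [476.6, -50.1, 124.3]
tcp_rot: [-3.141, 0.0, 0.709]
contact_force: [0.3, -0.6, -1.8]
grip_width: 13.8
finger_force: 30.0
```

Call:
{"method": "jog_arm", "body": {"targets": [{"xyz": [-0.05,0.11,0],"spin": 0.73},{"xyz": [-0.04,0.11,0],"spin": 0.73},{"xyz": [-0.03,0.12,0],"spin": 0.73},{"xyz": [-0.02,0.12,0],"spin": 0.73},{"xyz": [-0.01,0.12,0],"spin": 0.73},{"xyz": [-0.01,0.12,0],"spin": 0.73},{"xyz": [0,0.12,0],"spin": 0.73},{"xyz": [0.01,0.12,0],"spin": 0.73},{"xyz": [0.02,0.12,0],"spin": 0.73},{"xyz": [0.03,0.12,0],"spin": 0.73}]}}

```text
time: 19.25
tool_pos: [505.0, -142.6, 124.3]
tcp_rot: [-3.141, 0.0, -0.021]
contact_force: [-0.0, 0.3, -2.9]
grip_width: 13.8
finger_force: 30.0
```

```bash
python3 - <<'E'
from h import *
from plant import bot
o=bot.get_obs();print(o['tool_pos'],o['tcp_rot'],o['grip_width'])
c=bot.get_calibration("wrist");i=bot.capture("wrist");cv2.imwrite("pics/b1.png",i)
for y in(66,22,-22,-66):print([proj(c,(*B(x,y),40)).round() for x in(25,56)],proj(c,(*B(75,y),52)).round())
E
```

```text
[ 504.97961698 -142.60169997  124.2665895 ] [-3.14129358e+00  4.19904118e-04 -2.06577659e-02] 13.759417462485489
[array([319., 168.]), array([319., 125.])] [319.  97.]
[array([378., 168.]), array([380., 125.])] [384.  97.]
[array([437., 168.]), array([441., 125.])] [450.  96.]
[array([496., 167.]), array([502., 125.])] [515.  96.]
```

View pics/b1.png

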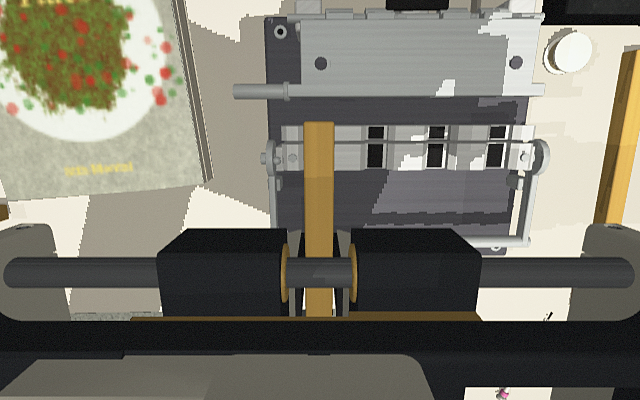

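The bar is held straight at u=319. The grooves show as dark gaps near u=376, 437 and 497 (v≈132), slightly left of where I predicted, so I'll refine the block's y.

```bash
python3 - <<'E'
from h import *
from plant import bot
c=bot.get_calibration("wrist");g=cv2.cvtColor(cv2.imread("pics/b1.png"),cv2.COLOR_BGR2GRAY)
for v in(130,134,150,160):
    e=np.where(g[v,345:540]<70)[0]+345
    r=np.split(e,np.where(np.diff(e)>3)[0]+1);print(v,[(a[0],a[-1]) for a in r if len(a)>5])
for z in(40,49):print(z,[[proj(c,(*B(x,y),z)).round(1).tolist() for y in(30,14,-14,-30,-58,-74)] for x in(40,56)])
# stop edges: leaf left/right ends and rest bar
r=g[80,270:560].astype(int);print([(k+270,int(r[k]),int(r[k+2])) for k in range(len(r)-2) if abs(r[k+2]-r[k])>40])
print([proj(c,(*B(80,y),50)).round(1) for y in(84,-84)])
E
```

```text
130 [(np.int64(369), np.int64(383)), (np.int64(430), np.int64(443)), (np.int64(490), np.int64(504))]
134 [(np.int64(369), np.int64(383)), (np.int64(429), np.int64(443)), (np.int64(490), np.int64(504))]
150 [(np.int64(368), np.int64(382)), (np.int64(428), np.int64(442)), (np.int64(488), np.int64(502))]
160 [(np.int64(368), np.int64(381)), (np.int64(427), np.int64(441)), (np.int64(487), np.int64(500))]
40 [[[366.2, 148.1], [387.9, 147.9], [425.9, 147.7], [447.7, 147.6], [485.7, 147.4], [507.4, 147.3]], [[366.9, 125.8], [389.0, 125.7], [427.6, 125.5], [449.7, 125.3], [488.3, 125.1], [510.4, 125.0]]]
49 [[[368.0, 149.2], [390.5, 149.1], [430.0, 148.9], [452.5, 148.7], [491.9, 148.5], [514.5, 148.4]], [[368.7, 126.1], [391.7, 126.0], [431.8, 125.8], [454.7, 125.6], [494.8, 125.4], [517.7, 125.3]]]
[(299, 72, 139), (300, 64, 162), (441, 153, 203), (442, 147, 194), (444, 194, 239), (453, 240, 150), (454, 249, 152), (502, 152, 243), (503, 140, 233)]
[array([290.4,  90.2]), array([538.5,  88.9])]
```

Call:
{"method": "jog_arm", "body": {"targets": [{"xyz": [0,-0.005,0.3],"spin": -0.02},{"xyz": [0,0,0.3],"spin": 0},{"xyz": [0,0,0.15],"spin": 0},{"xyz": [0,0,0.08],"spin": 0},{"xyz": [0,0,0.05],"spin": 0},{"xyz": [0,0,0.05],"spin": 0},{"xyz": [0,0,0.04],"spin": 0},{"xyz": [0,0,0.02],"spin": 0},{"xyz": [0,0,0],"spin": 0},{"xyz": [0,0,0],"spin": 0}]}}

```text
time: 20.55
tool_pos: [505.3, -141.5, 45.2]
tcp_rot: [-3.141, -0.0, -0.016]
contact_force: [0.6, 4.3, -0.1]
grip_width: 13.4
finger_force: 30.0
```

Call:
{"method": "jog_arm", "body": {"targets": [{"xyz": [0,-0.015,0],"spin": 0},{"xyz": [0.03,0,0.005],"spin": 0},{"xyz": [0.03,0,0],"spin": 0},{"xyz": [0.03,0,0],"spin": 0},{"xyz": [0.02,0,0],"spin": 0},{"xyz": [0.01,0,0],"spin": 0},{"xyz": [0.01,0,0],"spin": 0},{"xyz": [0.01,0,0],"spin": 0},{"xyz": [0,0,0],"spin": 0},{"xyz": [0,0,0],"spin": 0}]}}

```text
time: 21.8
tool_pos: [516.5, -141.0, 44.7]
tcp_rot: [-3.142, -0.0, -0.016]
contact_force: [-2.7, 1.0, 2.3]
grip_width: 13.1
finger_force: 30.0
```

```bash
python3 - <<'E'
from h import *
from plant import bot
c=bot.get_calibration("wrist");i=bot.capture("wrist");cv2.imwrite("pics/b2.png",cv2.resize(i[60:240,220:420],None,fx=3,fy=3,interpolation=cv2.INTER_NEAREST))
print(proj(c,(*B(75,67),54)),proj(c,(*B(75,67),58)),bot.get_obs()['contact_force'])
for u in(312,318,324):print(i[70:130:1,u].sum(1).tolist())
E
```

```text
[322.25327844 112.48555943] [322.35945192 112.34281637] [-2.01525031  1.25554156  1.20806377]
[479, 476, 466, 469, 473, 470, 472, 469, 462, 462, 461, 463, 469, 480, 471, 463, 464, 455, 461, 463, 467, 464, 465, 457, 457, 473, 471, 481, 479, 490, 469, 467, 470, 475, 466, 463, 463, 456, 443, 461, 455, 419, 339, 230, 204, 209, 211, 214, 205, 204, 198, 247, 323, 370, 385, 391, 398, 383, 377, 370]
[475, 479, 475, 466, 472, 481, 470, 454, 468, 466, 461, 461, 462, 469, 472, 463, 463, 462, 470, 457, 462, 466, 460, 461, 456, 467, 469, 478, 474, 480, 476, 464, 470, 472, 465, 462, 455, 461, 450, 454, 454, 434, 344, 219, 203, 204, 204, 215, 216, 201, 195, 241, 307, 359, 359, 373, 368, 365, 366, 367]
[179, 166, 359, 491, 477, 470, 480, 468, 472, 459, 457, 461, 465, 469, 476, 464, 472, 468, 465, 463, 461, 459, 450, 458, 464, 467, 474, 482, 472, 476, 482, 480, 478, 472, 466, 465, 458, 456, 450, 453, 448, 425, 328, 224, 195, 208, 211, 227, 217, 211, 199, 241, 307, 347, 379, 371, 372, 374, 376, 367]
```

View pics/b2.png

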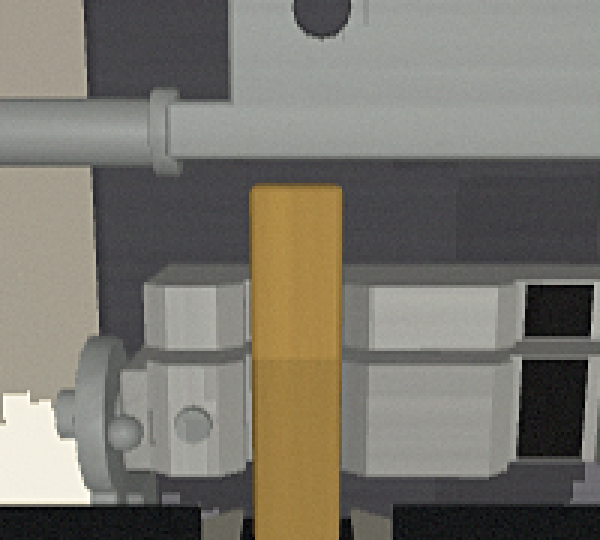

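The bar's end is at v≈121.5 and the stop lip edge at v≈112.5, a gap of about 6 mm. I'll advance gently.

Call:
{"method": "jog_arm", "body": {"targets": [{"xyz": [0.02,-0.005,0],"spin": 0},{"xyz": [0.02,0,0],"spin": 0},{"xyz": [0.01,0,0],"spin": 0},{"xyz": [0.01,0,0],"spin": 0},{"xyz": [0.01,0,0],"spin": 0},{"xyz": [0,0,0],"spin": 0},{"xyz": [0,0,0],"spin": 0},{"xyz": [0,0,0],"spin": 0},{"xyz": [0,0,0],"spin": 0},{"xyz": [0,0,0],"spin": 0}]}}

```text
time: 23.1
tool_pos: [520.1, -140.6, 44.6]
tcp_rot: [-3.141, 0.004, -0.016]
contact_force: [-10.5, -0.5, 7.1]
grip_width: 13.4
finger_force: 30.0
```

```bash
cat >> h.py <<'E'
def gap(bot,name,half=60):
    o=bot.get_obs();c=bot.get_calibration("wrist");i=bot.capture("wrist");cv2.imwrite(f"pics/{name}.png",i)
    hsv=cv2.cvtColor(i,cv2.COLOR_BGR2HSV);print('tcp',o['tool_pos'].round(1),'F',o['contact_force'].round(1))
    for n,y in((1,66),(2,22),(3,-22),(4,-66)):
        u0=proj(c,(*B(70,y),54))[0]
        if not 10<u0<630: continue
        y_=[]
        for u in range(int(u0)-3,int(u0)+4):
            col=hsv[:225,u];b=(col[:,0]>10)&(col[:,0]<34)&(col[:,1]>110)
            vs=np.where(b)[0]
            if len(vs)<15: continue
            ve=vs[0]; g=i[:ve,u].sum(1).astype(int)
            y_.append((ve,g[ve-14:ve].tolist()))
        if y_:
            ve=np.median([a for a,_ in y_]);p=ray(c,u0,ve-.5,54)[:2]-BO;x=p@[np.cos(BY),np.sin(BY)]
            m=cv2.inRange(hsv,(12,110,60),(32,255,255))[int(ve)+10];us=np.where(m[int(u0)-25:int(u0)+25])[0]+int(u0)-25
            q=ray(c,us.mean(),ve+10,54)[:2]-BO
            print('lane',n,'endrow',ve,'block x',round(x,1),'block y',round(q@[-np.sin(BY),np.cos(BY)],1),'lip row pred',proj(c,(*B(75,y),56))[1].round(1),y_[len(y_)//2][1])
E
python3 - <<'E'
from h import *
from plant import bot
gap(bot,"b3")
E
```

```text
tcp [ 520.1 -140.6   44.6] F [-10.5  -0.5   7.1]
lane 1 endrow 122.0 block x 74.8 block y 69.4 lip row pred 121.0 [476, 475, 469, 467, 464, 468, 464, 467, 449, 443, 461, 448, 419, 312]
```

Call:
{"method": "jog_arm", "body": {"targets": [{"xyz": [-0.01,0,0],"spin": 0},{"xyz": [-0.01,0,0],"spin": 0},{"xyz": [0,0,0],"spin": 0},{"xyz": [0,0,0],"spin": 0},{"xyz": [0,0,0],"spin": 0},{"xyz": [0,0,0],"spin": 0},{"xyz": [0,0,0],"spin": 0},{"xyz": [0,0,0],"spin": 0},{"xyz": [0,0,0],"spin": 0},{"xyz": [0,0,0],"spin": 0}]}}

```text
time: 24.4
tool_pos: [520.0, -140.6, 44.7]
tcp_rot: [-3.141, 0.001, -0.016]
contact_force: [-4.3, -0.1, 4.0]
grip_width: 13.6
finger_force: 30.0
```

```bash
sed -i 's/-208.4\]/-206.7]/' h.py; python3 - <<'E'
from h import *
from plant import bot
gap(bot,"b4")
E
```

```text
tcp [ 520.  -140.6   44.7] F [-4.3 -0.1  4. ]
lane 1 endrow 122.0 block x 74.7 block y 67.6 lip row pred 120.8 [477, 474, 470, 469, 463, 464, 465, 454, 455, 445, 458, 447, 386, 311]
```

Call:
{"method": "jog_arm", "body": {"targets": [{"xyz": [0,0,0],"spin": 0},{"xyz": [0,0,0],"spin": 0},{"xyz": [0,0,0],"spin": 0},{"xyz": [0,0,0],"spin": 0},{"xyz": [0,0,-0.1],"spin": 0},{"xyz": [0,0,-0.2],"spin": 0},{"xyz": [0,0,-0.25],"spin": 0},{"xyz": [0,0,-0.25],"spin": 0},{"xyz": [0,0,-0.25],"spin": 0},{"xyz": [0,0,-0.25],"spin": 0}], "gripper": 28}}

```text
time: 25.7
tool_pos: [520.6, -140.7, 150.8]
tcp_rot: [3.141, -0.002, -0.016]
contact_force: [1.0, 0.0, -0.8]
grip_width: 25.5
finger_force: 0.0
```

```bash
python3 - <<'E'
from h import *
from plant import bot
gap(bot,"b5");o=bot.get_obs();plan(o,(496,147,150),1.4835,20)
E
```

```text
tcp [ 520.6 -140.7  150.8] F [ 1.   0.  -0.8]
lane 1 endrow 121.0 block x 74.9 block y 67.2 lip row pred 120.4 [464, 456, 451, 467, 475, 473, 474, 474, 468, 464, 470, 458, 444, 349]
[-0.02, -0.18, 0.0] -0.75
[-0.01, -0.18, 0.0] -0.75
[0.01, -0.18, 0.0] -0.75
[0.02, -0.18, 0.0] -0.75
[0.03, -0.18, 0.0] -0.75
[0.05, -0.17, 0.0] -0.75
[0.06, -0.17, 0.0] -0.75
[0.07, -0.17, 0.0] -0.75
[0.09, -0.16, 0.0] -0.75
[0.1, -0.15, 0.0] -0.75
[0.11, -0.14, 0.0] -0.75
[0.12, -0.14, 0.0] -0.75
[0.13, -0.13, 0.0] -0.75
[0.14, -0.12, 0.0] -0.75
[0.15, -0.11, 0.0] -0.75
[0.15, -0.09, 0.0] -0.75
[0.16, -0.08, 0.0] -0.75
[0.17, -0.07, 0.0] -0.75
[0.17, -0.06, 0.0] -0.75
[0.18, -0.05, 0.0] -0.75
```

Call:
{"method": "jog_arm", "body": {"targets": [{"xyz": [-0.02,-0.18,0],"spin": -0.75},{"xyz": [-0.01,-0.18,0],"spin": -0.75},{"xyz": [0.01,-0.18,0],"spin": -0.75},{"xyz": [0.02,-0.18,0],"spin": -0.75},{"xyz": [0.03,-0.18,0],"spin": -0.75},{"xyz": [0.05,-0.17,0],"spin": -0.75},{"xyz": [0.06,-0.17,0],"spin": -0.75},{"xyz": [0.07,-0.17,0],"spin": -0.75},{"xyz": [0.09,-0.16,0],"spin": -0.75},{"xyz": [0.1,-0.15,0],"spin": -0.75}], "gripper": 40}}

```text
time: 27.0
tool_pos: [506.9, 4.0, 149.3]
tcp_rot: [3.141, -0.001, 0.736]
contact_force: [0.2, -0.3, 1.0]
grip_width: 36.5
finger_force: 0.0
```

Call:
{"method": "jog_arm", "body": {"targets": [{"xyz": [0.11,-0.14,0],"spin": -0.75},{"xyz": [0.12,-0.14,0],"spin": -0.75},{"xyz": [0.13,-0.13,0],"spin": -0.75},{"xyz": [0.14,-0.12,0],"spin": -0.75},{"xyz": [0.15,-0.11,0],"spin": -0.75},{"xyz": [0.15,-0.09,0],"spin": -0.75},{"xyz": [0.16,-0.08,0],"spin": -0.75},{"xyz": [0.17,-0.07,0],"spin": -0.75},{"xyz": [0.17,-0.06,0],"spin": -0.75},{"xyz": [0.18,-0.05,0],"spin": -0.75}]}}

```text
time: 28.25
tool_pos: [493.7, 149.1, 149.3]
tcp_rot: [3.141, -0.0, 1.486]
contact_force: [-0.1, -0.4, 0.3]
grip_width: 36.6
finger_force: 0.0
```

```bash
python3 - <<'E'
from h import *
from plant import bot
look(bot,"c1")
E
```

```text
tcp [493.7 149.1 149.3] 1.4861
501.0 205.7 137.8 13.7 85.0 [322. 124.] | rel tool x,y mm 57.0 2.5 dyaw -0.0026
433.2 232.1 147.4 15.7 -84.3 [240.  99.] | rel tool x,y mm 77.6 -67.3 dyaw 0.1841
```

View pics/c1.png

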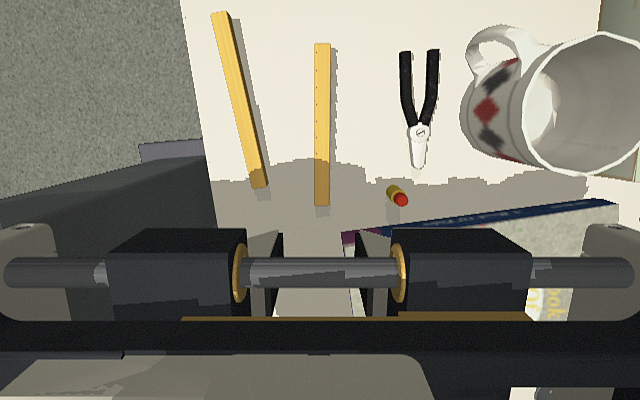

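Bar C lies centred at (322,124), with B at (238,99), the nippers at (418,110) and the vial at (398,195). The mug's left edge is near u=462, so I'll check the gripper's clearance to it.

```bash
python3 - <<'E'
from h import *
from plant import bot
c=bot.get_calibration("wrist")
for p in((461,105),(470,135),(500,160),(468,45),(478,35)):print(p,[ray(c,*p,z)[:2].round() for z in(0,30,70)])
print([ray(c,*p,90)[:2].round() for p in((522,110),(545,155),(560,50))], [ray(c,*p,12)[:2].round() for p in((387,192),(402,52))])
E
```

```text
(461, 105) [array([628., 218.]), array([615., 218.]), array([598., 218.])]
(470, 135) [array([637., 191.]), array([623., 193.]), array([605., 197.])]
(500, 160) [array([666., 165.]), array([649., 170.]), array([628., 177.])]
(468, 45) [array([633., 268.]), array([619., 263.]), array([602., 256.])]
(478, 35) [array([641., 275.]), array([627., 270.]), array([608., 262.])]
[array([629., 212.]), array([647., 181.]), array([650., 246.])] [array([556., 146.]), array([572., 265.])]
```

Call:
{"method": "jog_arm", "body": {"targets": [{"xyz": [0.36,0.02,0],"spin": 0},{"xyz": [0.36,0.01,0],"spin": 0},{"xyz": [0,0,0.4],"spin": 0},{"xyz": [0,0,0.4],"spin": 0},{"xyz": [0,0,0.4],"spin": 0},{"xyz": [0,0,0.3],"spin": 0},{"xyz": [0,0,0.2],"spin": 0},{"xyz": [0,0,0.12],"spin": 0},{"xyz": [0,0,0],"spin": 0},{"xyz": [0,0,0],"spin": 0}]}}

```text
time: 29.55
tool_pos: [501.7, 206.0, 3.9]
tcp_rot: [3.14, -0.001, 1.484]
contact_force: [-1.1, 0.0, -0.2]
grip_width: 36.9
finger_force: 0.0
```

Call:
{"method": "jog_arm", "body": {"targets": [{"xyz": [0,0,0],"spin": 0},{"xyz": [0,0,0],"spin": 0},{"xyz": [0,0,0],"spin": 0},{"xyz": [0,0,0],"spin": 0},{"xyz": [0,0,0],"spin": 0},{"xyz": [0,0,-0.1],"spin": 0},{"xyz": [0,0,-0.3],"spin": 0},{"xyz": [0,0,-0.4],"spin": 0},{"xyz": [0,0,-0.4],"spin": 0},{"xyz": [0,0,-0.3],"spin": 0}], "gripper": 0}}

```text
time: 30.8
tool_pos: [501.0, 205.8, 124.5]
tcp_rot: [3.141, -0.0, 1.484]
contact_force: [0.1, -0.4, -2.3]
grip_width: 13.7
finger_force: 30.0
```

```bash
python3 - <<'E'
from h import *
from plant import bot
o=bot.get_obs();print(o['tool_pos'],o['tcp_rot'],o['grip_width'])
x,y=B(-6,22);print(x,y);plan(o,(x,y,126),BY,20)
E
```

```text
[500.98915443 205.82735514 124.49758414] [ 3.14122727e+00 -2.25341868e-04  1.48381552e+00] 13.656418077389167
502.39695059010273 -184.59556973567854
[-0.24, 0.02, -0.0] 0.75
[-0.24, 0.04, -0.0] 0.75
[-0.24, 0.06, -0.0] 0.75
[-0.23, 0.08, -0.0] 0.75
[-0.23, 0.09, -0.0] 0.75
[-0.22, 0.11, -0.0] 0.75
[-0.21, 0.13, -0.0] 0.75
[-0.2, 0.14, -0.0] 0.75
[-0.19, 0.16, -0.0] 0.75
[-0.18, 0.17, -0.0] 0.75
[-0.16, 0.18, -0.0] 0.75
[-0.15, 0.19, -0.0] 0.75
[-0.13, 0.2, -0.0] 0.75
[-0.12, 0.21, -0.0] 0.75
[-0.1, 0.22, -0.0] 0.75
[-0.08, 0.23, -0.0] 0.75
[-0.07, 0.23, -0.0] 0.75
[-0.05, 0.24, -0.0] 0.75
[-0.03, 0.24, -0.0] 0.75
[-0.01, 0.24, -0.0] 0.75
```

Call:
{"method": "jog_arm", "body": {"targets": [{"xyz": [-0.24,0.02,0],"spin": 0.75},{"xyz": [-0.24,0.04,0],"spin": 0.75},{"xyz": [-0.24,0.06,0],"spin": 0.75},{"xyz": [-0.23,0.08,0],"spin": 0.75},{"xyz": [-0.23,0.09,0],"spin": 0.75},{"xyz": [-0.22,0.11,0],"spin": 0.75},{"xyz": [-0.21,0.13,0],"spin": 0.75},{"xyz": [-0.2,0.14,0],"spin": 0.75},{"xyz": [-0.19,0.16,0],"spin": 0.75},{"xyz": [-0.18,0.17,0],"spin": 0.75}]}}

```text
time: 32.05
tool_pos: [501.4, 8.9, 123.1]
tcp_rot: [-3.141, 0.001, 0.731]
contact_force: [0.6, -0.4, -2.4]
grip_width: 13.6
finger_force: 30.0
```

Call:
{"method": "jog_arm", "body": {"targets": [{"xyz": [-0.16,0.18,0],"spin": 0.75},{"xyz": [-0.15,0.19,0],"spin": 0.75},{"xyz": [-0.13,0.2,0],"spin": 0.75},{"xyz": [-0.12,0.21,0],"spin": 0.75},{"xyz": [-0.1,0.22,0],"spin": 0.75},{"xyz": [-0.08,0.23,0],"spin": 0.75},{"xyz": [-0.07,0.23,0],"spin": 0.75},{"xyz": [-0.05,0.24,0],"spin": 0.75},{"xyz": [-0.03,0.24,0],"spin": 0.75},{"xyz": [-0.01,0.24,0],"spin": 0.75}]}}

```text
time: 33.3
tool_pos: [502.3, -184.2, 123.0]
tcp_rot: [-3.141, 0.001, -0.019]
contact_force: [-0.4, -0.7, -2.4]
grip_width: 13.9
finger_force: 30.0
```

```bash
python3 - <<'E'
from h import *
from plant import bot
o=bot.get_obs();print(o['tool_pos'],o['tcp_rot'],o['grip_width'],B(-6,22))
look(bot,"c2")
E
```

```text
[ 502.29633426 -184.23873143  122.95281219] [-3.14096297e+00  9.76520563e-04 -1.86588574e-02] 13.859462769784418 (np.float64(502.39695059010273), np.float64(-184.59556973567854))
tcp [ 502.3 -184.2  123. ] -0.0187
522.4 -183.7 99.3 25.0 -1.0 [318. 171.] | rel tool x,y mm 20.1 -0.9 dyaw 0.0012
531.4 -133.2 110.2 18.3 -0.8 [257. 161.] | rel tool x,y mm 28.1 -51.6 dyaw 0.0047
542.3 -389.4 147.5 22.6 1.3 [573. 139.] | rel tool x,y mm 43.8 204.4 dyaw 0.0413
618.4 31.1 80.1 48.3 -14.6 [31. 48.] | rel tool x,y mm 112.1 -217.5 dyaw -0.2362
```

Call:
{"method": "jog_arm", "body": {"targets": [{"xyz": [0,0,0.3],"spin": 0},{"xyz": [0,0,0.3],"spin": 0},{"xyz": [0,0,0.15],"spin": 0},{"xyz": [0,0,0.08],"spin": 0},{"xyz": [0,0,0.05],"spin": 0},{"xyz": [0,0,0.05],"spin": 0},{"xyz": [0,0,0.04],"spin": 0},{"xyz": [0,0,0.01],"spin": 0},{"xyz": [0,0,0],"spin": 0},{"xyz": [0,0,0],"spin": 0}]}}

```text
time: 34.6
tool_pos: [502.9, -183.9, 44.9]
tcp_rot: [3.142, -0.0, -0.016]
contact_force: [-0.2, 0.2, -2.5]
grip_width: 13.6
finger_force: 30.0
```

Call:
{"method": "jog_arm", "body": {"targets": [{"xyz": [0,0,0.012],"spin": 0},{"xyz": [0.03,0,0],"spin": 0},{"xyz": [0.03,0,0],"spin": 0},{"xyz": [0.03,0,0],"spin": 0},{"xyz": [0.02,0,0],"spin": 0},{"xyz": [0.01,0,0],"spin": 0},{"xyz": [0.01,0,0],"spin": 0},{"xyz": [0.01,0,0],"spin": 0},{"xyz": [0,0,0],"spin": 0},{"xyz": [0,0,0],"spin": 0}]}}

```text
time: 35.85
tool_pos: [513.9, -184.0, 43.7]
tcp_rot: [-3.141, 0.0, -0.016]
contact_force: [0.3, 0.4, -2.5]
grip_width: 13.4
finger_force: 30.0
```

```bash
python3 - <<'E'
from h import *
from plant import bot
gap(bot,"c3")
E
```

```text
tcp [ 513.9 -184.    43.7] F [ 0.3  0.4 -2.5]
lane 1 endrow 109.0 block x 74.8 block y 66.0 lip row pred 107.9 [453, 455, 453, 460, 447, 447, 448, 442, 442, 441, 458, 437, 375, 274]
lane 2 endrow 112.0 block x 73.7 block y 23.9 lip row pred 108.2 [461, 456, 450, 456, 460, 449, 454, 463, 454, 399, 310, 189, 183, 206]
```

Call:
{"method": "jog_arm", "body": {"targets": [{"xyz": [0,0,0.01],"spin": 0},{"xyz": [0,0,0.01],"spin": 0},{"xyz": [0.01,0,0],"spin": 0},{"xyz": [0.01,0,0],"spin": 0},{"xyz": [0.01,0,0],"spin": 0},{"xyz": [0,0,0],"spin": 0},{"xyz": [0,0,0],"spin": 0},{"xyz": [0,0,0],"spin": 0},{"xyz": [0,0,0],"spin": 0},{"xyz": [0,0,0],"spin": 0}]}}

```text
time: 37.15
tool_pos: [514.6, -184.0, 43.3]
tcp_rot: [-3.141, 0.003, -0.016]
contact_force: [-10.9, 0.7, 12.8]
grip_width: 13.9
finger_force: 30.0
```

```bash
python3 - <<'E'
from h import *
from plant import bot
gap(bot,"c4")
E
```

```text
tcp [ 514.6 -184.    43.3] F [-10.9   0.7  12.8]
lane 1 endrow 111.0 block x 74.7 block y 66.1 lip row pred 109.6 [450, 454, 461, 460, 455, 457, 454, 451, 445, 448, 448, 432, 332, 254]
lane 2 endrow 112.0 block x 74.4 block y 23.9 lip row pred 109.9 [455, 456, 460, 451, 458, 464, 452, 461, 455, 466, 445, 379, 268, 182]
```

Call:
{"method": "jog_arm", "body": {"targets": [{"xyz": [0,0,-0.01],"spin": 0},{"xyz": [0,0,0],"spin": 0},{"xyz": [0.005,0,0],"spin": 0},{"xyz": [0,0,0],"spin": 0},{"xyz": [0,0,0],"spin": 0},{"xyz": [0,0,0],"spin": 0},{"xyz": [0,0,0],"spin": 0},{"xyz": [0,0,0],"spin": 0},{"xyz": [0,0,0],"spin": 0},{"xyz": [0,0,0],"spin": 0}]}}

```text
time: 38.45
tool_pos: [515.2, -184.1, 43.3]
tcp_rot: [-3.141, 0.003, -0.016]
contact_force: [-7.5, -1.3, 6.5]
grip_width: 13.4
finger_force: 30.0
```

```bash
python3 - <<'E'
from h import *
from plant import bot
gap(bot,"c5")
i=cv2.imread("pics/c5.png");cv2.imwrite("pics/c5c.png",cv2.resize(i[60:235,200:420],None,fx=3,fy=3,interpolation=cv2.INTER_NEAREST))
E
```

```text
tcp [ 515.2 -184.1   43.3] F [-7.5 -1.3  6.5]
lane 1 endrow 112.0 block x 74.9 block y 66.1 lip row pred 111.1 [455, 447, 457, 462, 450, 463, 446, 450, 440, 453, 452, 442, 400, 303]
lane 2 endrow 112.0 block x 75.0 block y 23.9 lip row pred 111.4 [451, 455, 449, 459, 459, 458, 460, 454, 452, 454, 463, 452, 415, 310]
```

View pics/c5c.png

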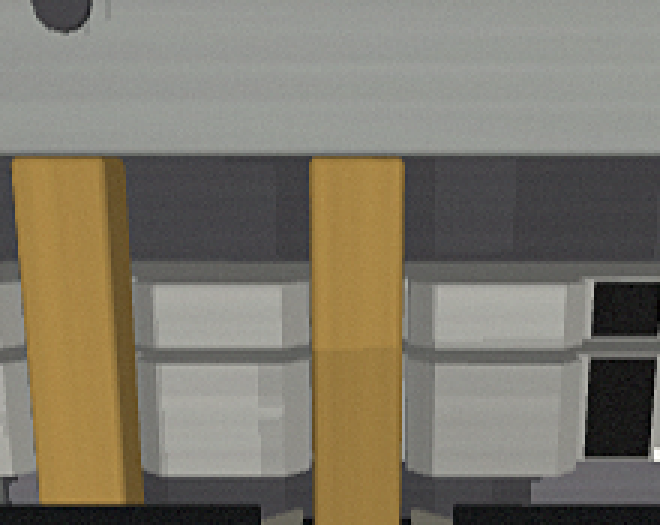

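Both bars touch the lip, since their ends meet the leaf edge at the same row (about 112) with no dark gap. I'll back off slightly, release, and fetch B.

Call:
{"method": "jog_arm", "body": {"targets": [{"xyz": [-0.01,0,0],"spin": 0},{"xyz": [0,0,0],"spin": 0},{"xyz": [0,0,0],"spin": 0},{"xyz": [0,0,0],"spin": 0},{"xyz": [0,0,0],"spin": 0},{"xyz": [0,0,0],"spin": 0},{"xyz": [0,0,0],"spin": 0},{"xyz": [0,0,0],"spin": 0},{"xyz": [0,0,0],"spin": 0},{"xyz": [0,0,0],"spin": 0}]}}

```text
time: 39.75
tool_pos: [515.2, -184.1, 43.4]
tcp_rot: [-3.141, 0.001, -0.016]
contact_force: [-5.7, -0.8, 7.1]
grip_width: 13.7
finger_force: 30.0
```

Call:
{"method": "jog_arm", "body": {"targets": [{"xyz": [0,0,0],"spin": 0},{"xyz": [0,0,0],"spin": 0},{"xyz": [0,0,0],"spin": 0},{"xyz": [0,0,0],"spin": 0},{"xyz": [0,0,-0.1],"spin": 0},{"xyz": [0,0,-0.2],"spin": 0},{"xyz": [0,0,-0.25],"spin": 0},{"xyz": [0,0,-0.25],"spin": 0},{"xyz": [0,0,-0.25],"spin": 0},{"xyz": [0,0,-0.25],"spin": 0}], "gripper": 28}}

```text
time: 41.0
tool_pos: [516.2, -184.1, 149.0]
tcp_rot: [3.141, -0.001, -0.016]
contact_force: [-0.1, 0.6, -1.0]
grip_width: 26.0
finger_force: 0.0
```

```bash
python3 - <<'E'
from h import *
from plant import bot
gap(bot,"c6");o=bot.get_obs();plan(o,(439,172,150),1.670,20)
E
```

```text
tcp [ 516.2 -184.1  149. ] F [-0.1  0.6 -1. ]
lane 1 endrow 116.0 block x 74.9 block y 66.4 lip row pred 115.3 [449, 439, 445, 456, 460, 462, 464, 472, 460, 452, 454, 451, 435, 328]
lane 2 endrow 116.0 block x 75.0 block y 23.7 lip row pred 115.4 [456, 462, 452, 466, 470, 469, 466, 473, 470, 466, 460, 468, 453, 358]
[-0.05, -0.22, 0.0] -0.84
[-0.03, -0.23, 0.0] -0.84
[-0.01, -0.23, 0.0] -0.84
[0.0, -0.23, 0.0] -0.84
[0.02, -0.23, 0.0] -0.84
[0.04, -0.22, 0.0] -0.84
[0.06, -0.22, 0.0] -0.84
[0.08, -0.21, 0.0] -0.84
[0.1, -0.21, 0.0] -0.84
[0.11, -0.2, 0.0] -0.84
[0.13, -0.19, 0.0] -0.84
[0.15, -0.18, 0.0] -0.84
[0.16, -0.16, 0.0] -0.84
[0.17, -0.15, 0.0] -0.84
[0.19, -0.13, 0.0] -0.84
[0.2, -0.12, 0.0] -0.84
[0.21, -0.1, 0.0] -0.84
[0.21, -0.08, 0.0] -0.84
[0.22, -0.06, 0.0] -0.84
[0.22, -0.05, 0.0] -0.84
```

Call:
{"method": "jog_arm", "body": {"targets": [{"xyz": [-0.05,-0.22,0],"spin": -0.84},{"xyz": [-0.03,-0.23,0],"spin": -0.84},{"xyz": [-0.01,-0.23,0],"spin": -0.84},{"xyz": [0,-0.23,0],"spin": -0.84},{"xyz": [0.02,-0.23,0],"spin": -0.84},{"xyz": [0.04,-0.22,0],"spin": -0.84},{"xyz": [0.06,-0.22,0],"spin": -0.84},{"xyz": [0.08,-0.21,0],"spin": -0.84},{"xyz": [0.1,-0.21,0],"spin": -0.84},{"xyz": [0.11,-0.2,0],"spin": -0.84}], "gripper": 40}}

```text
time: 42.3
tool_pos: [476.6, -4.9, 147.6]
tcp_rot: [3.141, -0.001, 0.827]
contact_force: [0.8, 0.4, 0.7]
grip_width: 37.0
finger_force: 0.0
```

Call:
{"method": "jog_arm", "body": {"targets": [{"xyz": [0.13,-0.19,0],"spin": -0.84},{"xyz": [0.15,-0.18,0],"spin": -0.84},{"xyz": [0.16,-0.16,0],"spin": -0.84},{"xyz": [0.17,-0.15,0],"spin": -0.84},{"xyz": [0.19,-0.13,0],"spin": -0.84},{"xyz": [0.2,-0.12,0],"spin": -0.84},{"xyz": [0.21,-0.1,0],"spin": -0.84},{"xyz": [0.21,-0.08,0],"spin": -0.84},{"xyz": [0.22,-0.06,0],"spin": -0.84},{"xyz": [0.22,-0.05,0],"spin": -0.84}]}}

```text
time: 43.55
tool_pos: [438.3, 174.4, 147.6]
tcp_rot: [3.14, -0.0, 1.667]
contact_force: [-0.7, 0.4, 0.1]
grip_width: 36.4
finger_force: 0.0
```

```bash
python3 - <<'E'
from h import *
from plant import bot
look(bot,"d1")
E
```

```text
tcp [438.3 174.4 147.6] 1.6666
432.2 231.9 146.1 13.8 -84.3 [318. 122.] | rel tool x,y mm 57.8 -0.6 dyaw 0.0037
```

Call:
{"method": "jog_arm", "body": {"targets": [{"xyz": [0.36,-0.01,0],"spin": -0.02},{"xyz": [0.36,0,0],"spin": -0.02},{"xyz": [0,0,0.4],"spin": 0},{"xyz": [0,0,0.4],"spin": 0},{"xyz": [0,0,0.4],"spin": 0},{"xyz": [0,0,0.3],"spin": 0},{"xyz": [0,0,0.2],"spin": 0},{"xyz": [0,0,0.1],"spin": 0},{"xyz": [0,0,0],"spin": 0},{"xyz": [0,0,0],"spin": 0}]}}

```text
time: 44.85
tool_pos: [432.6, 231.2, 3.7]
tcp_rot: [3.14, -0.0, 1.668]
contact_force: [0.9, -0.4, 1.5]
grip_width: 37.1
finger_force: 0.0
```

Call:
{"method": "jog_arm", "body": {"targets": [{"xyz": [0,0,0],"spin": 0},{"xyz": [0,0,0],"spin": 0},{"xyz": [0,0,0],"spin": 0},{"xyz": [0,0,0],"spin": 0},{"xyz": [0,0,0],"spin": 0},{"xyz": [0,0,-0.1],"spin": 0},{"xyz": [0,0,-0.3],"spin": 0},{"xyz": [0,0,-0.4],"spin": 0},{"xyz": [0,0,-0.4],"spin": 0},{"xyz": [0,0,-0.3],"spin": 0}], "gripper": 0}}

```text
time: 46.1
tool_pos: [431.8, 231.0, 124.2]
tcp_rot: [3.142, -0.0, 1.668]
contact_force: [-0.6, 0.0, -2.4]
grip_width: 13.8
finger_force: 30.0
```

```bash
python3 - <<'E'
from h import *
from plant import bot
o=bot.get_obs();print(o['tool_pos'],o['tcp_rot'],o['grip_width'])
x,y=B(-11,-22);print(x,y);plan(o,(x,y,125),BY,20)
E
```

```text
[431.80894795 230.99048193 124.23064627] [ 3.14157651e+00 -8.22317449e-05  1.66779930e+00] 13.757318281747496
496.6058033355401 -228.49844678805374
[-0.29, 0.01, -0.0] 0.84
[-0.29, 0.04, -0.0] 0.84
[-0.28, 0.06, -0.0] 0.84
[-0.28, 0.08, -0.0] 0.84
[-0.27, 0.11, -0.0] 0.84
[-0.26, 0.13, -0.0] 0.84
[-0.25, 0.15, -0.0] 0.84
[-0.23, 0.17, -0.0] 0.84
[-0.22, 0.19, -0.0] 0.84
[-0.2, 0.21, -0.0] 0.84
[-0.18, 0.22, -0.0] 0.84
[-0.16, 0.24, -0.0] 0.84
[-0.14, 0.25, -0.0] 0.84
[-0.12, 0.26, -0.0] 0.84
[-0.1, 0.27, -0.0] 0.84
[-0.08, 0.28, -0.0] 0.84
[-0.05, 0.29, -0.0] 0.84
[-0.03, 0.29, -0.0] 0.84
[-0.0, 0.29, -0.0] 0.84
[0.02, 0.29, -0.0] 0.84
```

Call:
{"method": "jog_arm", "body": {"targets": [{"xyz": [-0.29,0.01,0],"spin": 0.84},{"xyz": [-0.29,0.04,0],"spin": 0.84},{"xyz": [-0.28,0.06,0],"spin": 0.84},{"xyz": [-0.28,0.08,0],"spin": 0.84},{"xyz": [-0.27,0.11,0],"spin": 0.84},{"xyz": [-0.26,0.13,0],"spin": 0.84},{"xyz": [-0.25,0.15,0],"spin": 0.84},{"xyz": [-0.23,0.17,0],"spin": 0.84},{"xyz": [-0.22,0.19,0],"spin": 0.84},{"xyz": [-0.2,0.21,0],"spin": 0.84}]}}

```text
time: 47.35
tool_pos: [463.9, 0.6, 122.8]
tcp_rot: [-3.14, 0.001, 0.825]
contact_force: [0.6, -0.5, -3.2]
grip_width: 13.6
finger_force: 30.0
```

Call:
{"method": "jog_arm", "body": {"targets": [{"xyz": [-0.18,0.22,0],"spin": 0.84},{"xyz": [-0.16,0.24,0],"spin": 0.84},{"xyz": [-0.14,0.25,0],"spin": 0.84},{"xyz": [-0.12,0.26,0],"spin": 0.84},{"xyz": [-0.1,0.27,0],"spin": 0.84},{"xyz": [-0.08,0.28,0],"spin": 0.84},{"xyz": [-0.05,0.29,0],"spin": 0.84},{"xyz": [-0.03,0.29,0],"spin": 0.84},{"xyz": [0,0.29,0],"spin": 0.84},{"xyz": [0.02,0.29,0],"spin": 0.84}]}}

```text
time: 48.6
tool_pos: [497.3, -228.0, 122.6]
tcp_rot: [-3.141, 0.001, -0.015]
contact_force: [0.2, 0.5, -3.2]
grip_width: 13.8
finger_force: 30.0
```

```bash
python3 - <<'E'
from h import *
from plant import bot
o=bot.get_obs();print(o['tool_pos'],o['tcp_rot'],o['grip_width'],B(-11,-22))
look(bot,"d2")
E
```

```text
[ 497.26177172 -227.95799995  122.62093383] [-3.14056541e+00  1.35626715e-03 -1.50421346e-02] 13.77546474614313 (np.float64(496.6058033355401), np.float64(-228.49844678805374))
tcp [ 497.3 -228.   122.6] -0.015
521.9 -227.3 108.3 25.0 -0.8 [318. 165.] | rel tool x,y mm 24.6 -1.0 dyaw 0.0011
528.8 -176.7 115.2 18.3 -0.9 [256. 157.] | rel tool x,y mm 30.8 -51.7 dyaw -0.0007
529.5 -126.8 115.2 20.8 -0.8 [195. 157.] | rel tool x,y mm 30.7 -101.6 dyaw 0.0011
540.6 -390.3 151.0 20.6 1.2 [521. 136.] | rel tool x,y mm 45.8 161.7 dyaw 0.036
```

Call:
{"method": "jog_arm", "body": {"targets": [{"xyz": [0,0,0.3],"spin": 0.01},{"xyz": [0,0,0.3],"spin": 0},{"xyz": [0,0,0.15],"spin": 0},{"xyz": [0,0,0.08],"spin": 0},{"xyz": [0,0,0.05],"spin": 0},{"xyz": [0,0,0.05],"spin": 0},{"xyz": [0,0,0.04],"spin": 0},{"xyz": [0,0,0.02],"spin": 0},{"xyz": [0,0,0],"spin": 0},{"xyz": [0,0,0],"spin": 0}]}}

```text
time: 49.9
tool_pos: [497.9, -227.6, 43.9]
tcp_rot: [3.142, -0.0, -0.013]
contact_force: [-0.5, 0.3, -2.9]
grip_width: 13.6
finger_force: 30.0
```

Call:
{"method": "jog_arm", "body": {"targets": [{"xyz": [0,0,0.005],"spin": 0},{"xyz": [0.03,0,0],"spin": 0},{"xyz": [0.03,0,0],"spin": 0},{"xyz": [0.03,0,0],"spin": 0},{"xyz": [0.02,0,0],"spin": 0},{"xyz": [0.02,0,0],"spin": 0},{"xyz": [0.01,0,0],"spin": 0},{"xyz": [0,0,0],"spin": 0},{"xyz": [0,0,0],"spin": 0},{"xyz": [0,0,0],"spin": 0}]}}

```text
time: 51.15
tool_pos: [508.9, -227.8, 43.4]
tcp_rot: [-3.142, -0.0, -0.013]
contact_force: [0.8, 0.1, -2.6]
grip_width: 13.2
finger_force: 30.0
```

```bash
python3 - <<'E'
from h import *
from plant import bot
gap(bot,"d3")
E
```

```text
tcp [ 508.9 -227.8   43.4] F [ 0.8  0.1 -2.6]
lane 1 endrow 98.0 block x 74.8 block y 65.1 lip row pred 96.8 [455, 451, 465, 463, 461, 455, 453, 458, 445, 451, 462, 434, 341, 227]
lane 2 endrow 98.0 block x 75.1 block y 22.6 lip row pred 97.3 [453, 465, 465, 458, 464, 466, 476, 470, 464, 463, 480, 462, 393, 290]
lane 3 endrow 100.0 block x 74.5 block y -19.7 lip row pred 97.9 [458, 454, 457, 464, 463, 466, 465, 475, 469, 469, 447, 338, 216, 231]
```

Call:
{"method": "jog_arm", "body": {"targets": [{"xyz": [0,0,0.008],"spin": 0},{"xyz": [0,0,0],"spin": 0},{"xyz": [0.01,0,0],"spin": 0},{"xyz": [0.01,0,0],"spin": 0},{"xyz": [0,0,0],"spin": 0},{"xyz": [0,0,0],"spin": 0},{"xyz": [0,0,0],"spin": 0},{"xyz": [0,0,0],"spin": 0},{"xyz": [0,0,0],"spin": 0},{"xyz": [0,0,0],"spin": 0}]}}

```text
time: 52.45
tool_pos: [509.3, -227.8, 43.1]
tcp_rot: [-3.141, 0.002, -0.013]
contact_force: [-7.4, 1.5, 7.1]
grip_width: 13.6
finger_force: 30.0
```

```bash
python3 - <<'E'
from h import *
from plant import bot
gap(bot,"d4")
E
```

```text
tcp [ 509.3 -227.8   43.1] F [-7.4  1.5  7.1]
lane 1 endrow 99.0 block x 74.8 block y 64.9 lip row pred 97.8 [454, 455, 467, 460, 461, 452, 457, 457, 450, 445, 463, 431, 353, 241]
lane 2 endrow 99.0 block x 75.1 block y 22.5 lip row pred 98.4 [455, 459, 462, 460, 472, 467, 460, 464, 467, 473, 479, 465, 402, 307]
lane 3 endrow 100.0 block x 74.9 block y -19.8 lip row pred 99.0 [453, 465, 461, 454, 453, 462, 468, 462, 472, 473, 471, 429, 343, 228]
```

Call:
{"method": "jog_arm", "body": {"targets": [{"xyz": [0,0,0],"spin": 0},{"xyz": [0,0,0],"spin": 0},{"xyz": [0,0,0],"spin": 0},{"xyz": [0,0,0],"spin": 0},{"xyz": [0,0,-0.1],"spin": 0},{"xyz": [0,0,-0.2],"spin": 0},{"xyz": [0,0,-0.25],"spin": 0},{"xyz": [0,0,-0.25],"spin": 0},{"xyz": [0,0,-0.25],"spin": 0},{"xyz": [0,0,-0.25],"spin": 0}], "gripper": 28}}

```text
time: 53.75
tool_pos: [510.8, -227.9, 148.8]
tcp_rot: [3.141, -0.001, -0.013]
contact_force: [-0.4, 0.6, -0.8]
grip_width: 25.7
finger_force: 0.0
```

```bash
python3 - <<'E'
from h import *
from plant import bot
gap(bot,"d5");o=bot.get_obs();plan(o,(498,-393,150),0.02,10)
c=bot.get_calibration("scene");i=bot.capture("scene");print([b for b in bars(c,i)])
E
```

```text
tcp [ 510.8 -227.9  148.8] F [-0.4  0.6 -0.8]
lane 1 endrow 109.0 block x 74.9 block y 65.4 lip row pred 108.3 [618, 414, 434, 448, 463, 465, 454, 460, 452, 448, 444, 453, 443, 318]
lane 2 endrow 109.0 block x 75.2 block y 22.9 lip row pred 108.7 [457, 449, 458, 470, 461, 459, 452, 461, 460, 448, 459, 468, 371, 279]
lane 3 endrow 110.0 block x 74.7 block y -20.0 lip row pred 109.0 [466, 454, 458, 480, 476, 470, 460, 458, 451, 465, 462, 475, 427, 327]
[-0.01, 0.21, 0.0] -0.03
[-0.02, 0.21, 0.0] -0.03
[-0.02, 0.21, 0.0] -0.03
[-0.02, 0.21, 0.0] -0.03
[-0.02, 0.21, 0.0] -0.03
[-0.02, 0.21, 0.0] -0.03
[-0.02, 0.21, 0.0] -0.03
[-0.02, 0.21, 0.0] -0.03
[-0.02, 0.21, 0.0] -0.03
[-0.02, 0.21, 0.0] -0.03
[(343.5, -393.3, 157.2, 7.2, 2.6, array([340., 367.])), (481.5, -400.9, 53.0, 17.3, 2.2, array([392., 338.])), (896.3, -542.2, 182.1, 176.6, 0.4, array([558., 302.])), (532.0, -205.6, 158.5, 27.2, -1.3, array([354., 278.])), (537.0, -160.6, 149.2, 26.9, -1.8, array([346., 267.])), (542.2, -115.8, 140.0, 25.9, -1.1, array([338., 257.])), (630.8, 55.3, 78.3, 59.3, 56.2, array([328., 216.])), (411.7, 454.0, 230.8, 9.5, -89.5, array([214., 181.]))]
```

Call:
{"method": "jog_arm", "body": {"targets": [{"xyz": [-0.01,0.21,0],"spin": -0.03},{"xyz": [-0.02,0.21,0],"spin": -0.03},{"xyz": [-0.02,0.21,0],"spin": -0.03},{"xyz": [-0.02,0.21,0],"spin": -0.03},{"xyz": [-0.02,0.21,0],"spin": -0.03},{"xyz": [-0.02,0.21,0],"spin": -0.03},{"xyz": [-0.02,0.21,0],"spin": -0.03},{"xyz": [-0.02,0.21,0],"spin": -0.03},{"xyz": [-0.02,0.21,0],"spin": -0.03},{"xyz": [-0.02,0.21,0],"spin": -0.03}], "gripper": 40}}

```text
time: 55.1
tool_pos: [495.3, -396.9, 146.7]
tcp_rot: [-3.142, -0.0, 0.017]
contact_force: [0.6, -1.0, 0.7]
grip_width: 37.0
finger_force: 0.0
```

```bash
python3 - <<'E'
from h import *
from plant import bot
look(bot,"e1")
E
```

```text
tcp [ 495.3 -396.9  146.7] 0.017
495.9 -117.0 91.9 20.0 -12.5 [  6. 184.] | rel tool x,y mm 5.3 -279.9 dyaw -0.2352
519.8 -204.6 132.1 24.4 -0.6 [104. 157.] | rel tool x,y mm 27.7 -191.9 dyaw -0.0275
519.7 -155.0 133.6 27.0 -0.8 [ 48. 155.] | rel tool x,y mm 28.5 -241.5 dyaw -0.031
537.5 -393.4 156.1 13.4 1.3 [317. 138.] | rel tool x,y mm 42.2 -2.8 dyaw 0.0057
```

View pics/e1.png

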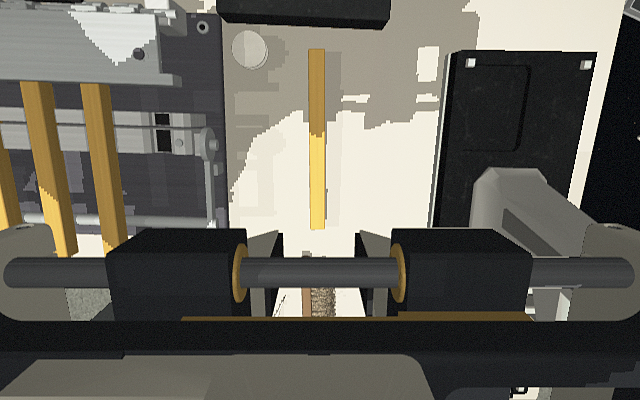

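Bar D runs from (316,48) to (317,229). The brush is just in front at (322,290) and the spool at (249,50). The white stand at (520,190) on the right needs a clearance check.

```bash
python3 - <<'E'
from h import *
from plant import bot
c=bot.get_calibration("wrist")
for p in((475,195),(485,172),(540,170),(600,215),(430,225),(455,52)):print(p,[ray(c,*p,z)[:2].round().tolist() for z in(0,40,70,120,170)])
E
```

```text
(475, 195) [[491.0, -549.0], [500.0, -529.0], [507.0, -514.0], [518.0, -489.0], [530.0, -464.0]]
(485, 172) [[513.0, -555.0], [520.0, -534.0], [524.0, -519.0], [532.0, -493.0], [540.0, -467.0]]
(540, 170) [[516.0, -607.0], [522.0, -579.0], [526.0, -559.0], [534.0, -524.0], [541.0, -490.0]]
(600, 215) [[473.0, -673.0], [484.0, -637.0], [493.0, -610.0], [507.0, -565.0], [522.0, -520.0]]
(430, 225) [[460.0, -508.0], [473.0, -494.0], [483.0, -483.0], [500.0, -465.0], [516.0, -446.0]]
(455, 52) [[617.0, -514.0], [610.0, -499.0], [604.0, -487.0], [595.0, -468.0], [586.0, -449.0]]
```

Call:
{"method": "jog_arm", "body": {"targets": [{"xyz": [0.34,-0.02,0],"spin": -0.03},{"xyz": [0.34,-0.02,0],"spin": -0.03},{"xyz": [0,0,0.3],"spin": 0},{"xyz": [0,0,0.3],"spin": 0},{"xyz": [0,0,0.3],"spin": 0},{"xyz": [0,0,0.3],"spin": 0},{"xyz": [0,0,0.3],"spin": 0},{"xyz": [0,0,0.2],"spin": 0},{"xyz": [0,0,0.09],"spin": 0},{"xyz": [0,0,0],"spin": 0}]}}

```text
time: 56.4
tool_pos: [549.8, -391.6, 3.4]
tcp_rot: [-3.141, 0.0, 0.023]
contact_force: [-0.1, -0.4, 0.6]
grip_width: 36.5
finger_force: 0.0
```

Call:
{"method": "jog_arm", "body": {"targets": [{"xyz": [0,0,0],"spin": 0},{"xyz": [0,0,0],"spin": 0},{"xyz": [0,0,0],"spin": 0},{"xyz": [0,0,0],"spin": 0},{"xyz": [0,0,0],"spin": 0},{"xyz": [0,0,-0.1],"spin": 0},{"xyz": [0,0,-0.3],"spin": 0},{"xyz": [0,0,-0.4],"spin": 0},{"xyz": [0,0,-0.4],"spin": 0},{"xyz": [0,0,-0.3],"spin": 0}], "gripper": 0}}

```text
time: 57.65
tool_pos: [549.7, -391.1, 124.6]
tcp_rot: [-3.141, 0.0, 0.023]
contact_force: [-0.3, -0.5, -2.3]
grip_width: 13.8
finger_force: 30.0
```

```bash
python3 - <<'E'
from h import *
from plant import bot
o=bot.get_obs();print(o['tool_pos'],o['tcp_rot'],o['grip_width'])
x,y=B(-4,-66);print(x,y+.6);plan(o,(x,y+.6,125),BY+.004,10)
E
```

```text
[ 549.6656247  -391.11837902  124.57849815] [-3.14084406e+00  1.27442976e-04  2.28720457e-02] 13.829682119309334
502.8127121334649 -272.0173121766179
[-0.06, -0.15, -0.0] 0.04
[-0.06, -0.15, -0.0] 0.04
[-0.06, -0.15, -0.0] 0.04
[-0.06, -0.15, -0.0] 0.04
[-0.06, -0.15, -0.0] 0.04
[-0.06, -0.15, -0.0] 0.04
[-0.06, -0.15, -0.0] 0.04
[-0.06, -0.15, -0.0] 0.04
[-0.06, -0.15, -0.0] 0.04
[-0.06, -0.15, -0.0] 0.04
```

Call:
{"method": "jog_arm", "body": {"targets": [{"xyz": [-0.06,-0.15,0],"spin": 0.04},{"xyz": [-0.06,-0.15,0],"spin": 0.04},{"xyz": [-0.06,-0.15,0],"spin": 0.04},{"xyz": [-0.06,-0.15,0],"spin": 0.04},{"xyz": [-0.06,-0.15,0],"spin": 0.04},{"xyz": [-0.06,-0.15,0],"spin": 0.04},{"xyz": [-0.06,-0.15,0],"spin": 0.04},{"xyz": [-0.06,-0.15,0],"spin": 0.03},{"xyz": [-0.06,-0.14,0],"spin": 0.03},{"xyz": [-0.05,-0.14,0],"spin": 0.03}]}}

```text
time: 58.9
tool_pos: [501.6, -272.7, 123.5]
tcp_rot: [-3.142, -0.0, -0.014]
contact_force: [0.1, -0.3, -2.4]
grip_width: 13.4
finger_force: 30.0
```

```bash
python3 - <<'E'
from h import *
from plant import bot
look(bot,"e2");print(B(-4,-66))
E
```

```text
tcp [ 501.6 -272.7  123.5] -0.0144
519.8 -272.0 95.7 24.9 -0.7 [318. 174.] | rel tool x,y mm 18.1 -1.0 dyaw 0.0022
530.2 -220.3 109.6 18.4 -0.7 [255. 161.] | rel tool x,y mm 27.8 -52.8 dyaw 0.0022
530.9 -170.2 109.6 20.8 -0.8 [194. 161.] | rel tool x,y mm 27.8 -102.9 dyaw 0.0005
530.2 -120.3 112.3 23.5 -0.9 [133. 163.] | rel tool x,y mm 26.3 -152.8 dyaw -0.0013
(np.float64(502.8127121334649), np.float64(-272.61731217661793))
```

Call:
{"method": "jog_arm", "body": {"targets": [{"xyz": [0,-0.009,0.3],"spin": 0},{"xyz": [0,0,0.3],"spin": 0},{"xyz": [0,0,0.15],"spin": 0},{"xyz": [0,0,0.08],"spin": 0},{"xyz": [0,0,0.05],"spin": 0},{"xyz": [0,0,0.05],"spin": 0},{"xyz": [0,0,0.04],"spin": 0},{"xyz": [0,0,0.03],"spin": 0},{"xyz": [0,0,0],"spin": 0},{"xyz": [0,0,0],"spin": 0}]}}

```text
time: 60.2
tool_pos: [502.0, -272.8, 44.1]
tcp_rot: [3.141, -0.0, -0.014]
contact_force: [-2.6, 0.9, 5.9]
grip_width: 13.9
finger_force: 30.0
```

Call:
{"method": "jog_arm", "body": {"targets": [{"xyz": [0.03,0,0],"spin": 0},{"xyz": [0.03,0,0],"spin": 0},{"xyz": [0.03,0,0],"spin": 0},{"xyz": [0.02,0,0],"spin": 0},{"xyz": [0.02,0,0],"spin": 0},{"xyz": [0.01,0,0],"spin": 0},{"xyz": [0,0,0],"spin": 0},{"xyz": [0,0,0],"spin": 0},{"xyz": [0,0,0],"spin": 0},{"xyz": [0,0,0],"spin": 0}]}}

```text
time: 61.45
tool_pos: [512.2, -273.2, 44.2]
tcp_rot: [3.141, 0.001, -0.014]
contact_force: [-7.1, -0.6, 8.7]
grip_width: 13.5
finger_force: 30.0
```

```bash
python3 - <<'E'
from h import *
from plant import bot
gap(bot,"e3")
E
```

```text
tcp [ 512.2 -273.2   44.2] F [-7.1 -0.6  8.7]
lane 1 endrow 108.0 block x 74.7 block y nan lip row pred 106.6 [455, 458, 451, 456, 458, 466, 459, 444, 455, 461, 455, 443, 348, 250]
lane 2 endrow 108.0 block x 74.9 block y 21.1 lip row pred 107.1 [458, 466, 455, 458, 465, 464, 464, 463, 470, 472, 472, 460, 392, 292]
lane 3 endrow 108.0 block x 75.1 block y -21.0 lip row pred 107.6 [470, 462, 464, 457, 458, 454, 458, 460, 457, 465, 477, 469, 423, 319]
lane 4 endrow 117.0 block x 71.5 block y -65.0 lip row pred 108.1 [460, 471, 476, 456, 364, 256, 204, 196, 197, 193, 203, 188, 199, 184]h.py:61: RuntimeWarning: Mean of empty slice.
  q=ray(c,us.mean(),ve+10,54)[:2]-BO
  ret = ret.dtype.type(ret / rcount)
```

Call:
{"method": "jog_arm", "body": {"targets": [{"xyz": [0,0,-0.008],"spin": 0},{"xyz": [0.02,0,0],"spin": 0},{"xyz": [0.02,0,0],"spin": 0},{"xyz": [0.01,0,0],"spin": 0},{"xyz": [0,0,0],"spin": 0},{"xyz": [0,0,0],"spin": 0},{"xyz": [0,0,0],"spin": 0},{"xyz": [0,0,0],"spin": 0},{"xyz": [0,0,0],"spin": 0},{"xyz": [0,0,0],"spin": 0}]}}

```text
time: 62.75
tool_pos: [516.0, -273.0, 44.2]
tcp_rot: [-3.141, 0.003, -0.014]
contact_force: [-8.6, -0.9, 7.3]
grip_width: 13.9
finger_force: 30.0
```

```bash
python3 - <<'E' 2>/dev/null
from h import *
from plant import bot
gap(bot,"e4")
E
```

```text
tcp [ 516.  -273.    44.2] F [-8.6 -0.9  7.3]
lane 1 endrow 117.0 block x 74.6 block y nan lip row pred 115.5 [461, 456, 458, 461, 467, 465, 459, 459, 455, 459, 453, 450, 373, 283]
lane 2 endrow 117.0 block x 74.8 block y 21.3 lip row pred 116.0 [463, 462, 462, 470, 463, 469, 472, 468, 468, 475, 474, 463, 416, 306]
lane 3 endrow 117.0 block x 75.0 block y -21.2 lip row pred 116.5 [463, 463, 457, 459, 461, 465, 466, 459, 454, 469, 460, 469, 440, 323]
lane 4 endrow 118.0 block x 74.8 block y -64.7 lip row pred 117.0 [471, 475, 467, 473, 462, 458, 466, 462, 463, 458, 468, 460, 373, 305]
```

Call:
{"method": "jog_arm", "body": {"targets": [{"xyz": [-0.01,0,0],"spin": 0},{"xyz": [0,0,0],"spin": 0},{"xyz": [0,0,0],"spin": 0},{"xyz": [0,0,0],"spin": 0},{"xyz": [0,0,0],"spin": 0},{"xyz": [0,0,0],"spin": 0},{"xyz": [0,0,0],"spin": 0},{"xyz": [0,0,0],"spin": 0},{"xyz": [0,0,0],"spin": 0},{"xyz": [0,0,0],"spin": 0}]}}

```text
time: 64.05
tool_pos: [516.0, -273.0, 44.2]
tcp_rot: [-3.142, 0.001, -0.014]
contact_force: [-5.4, 0.5, 5.7]
grip_width: 13.7
finger_force: 30.0
```

Call:
{"method": "jog_arm", "body": {"targets": [{"xyz": [0,0,0],"spin": 0},{"xyz": [0,0,0],"spin": 0},{"xyz": [0,0,0],"spin": 0},{"xyz": [0,0,0],"spin": 0},{"xyz": [0,0,-0.1],"spin": 0},{"xyz": [0,0,-0.2],"spin": 0},{"xyz": [0,0,-0.25],"spin": 0},{"xyz": [0,0,-0.25],"spin": 0},{"xyz": [0,0,-0.25],"spin": 0},{"xyz": [0,0,-0.25],"spin": 0}], "gripper": 28}}

```text
time: 65.3
tool_pos: [516.5, -273.1, 150.3]
tcp_rot: [3.141, -0.001, -0.014]
contact_force: [-0.0, -0.0, -0.2]
grip_width: 25.6
finger_force: 0.0
```

Call:
{"method": "jog_arm", "body": {"targets": [{"xyz": [-0.1,-0.18,-0.1],"spin": 0},{"xyz": [-0.1,-0.18,-0.1],"spin": 0},{"xyz": [-0.1,-0.18,-0.1],"spin": 0},{"xyz": [-0.05,-0.18,-0.1],"spin": 0},{"xyz": [0,-0.18,-0.1],"spin": 0},{"xyz": [0,-0.18,0],"spin": 0},{"xyz": [0,0,0],"spin": 0},{"xyz": [0,0,0],"spin": 0},{"xyz": [0,0,0],"spin": 0},{"xyz": [0,0,0],"spin": 0}]}}

```text
time: 66.55
tool_pos: [489.5, -186.5, 187.9]
tcp_rot: [-3.141, 0.0, -0.015]
contact_force: [-0.1, 0.6, -0.1]
grip_width: 25.7
finger_force: 0.0
```

```bash
python3 - <<'E' 2>/dev/null
from h import *
from plant import bot
gap(bot,"e5")
E
```

```text
tcp [ 489.5 -186.5  187.9] F [-0.1  0.6 -0.1]
lane 1 endrow 83.0 block x 75.2 block y 66.6 lip row pred 82.5 [456, 446, 452, 440, 467, 450, 468, 462, 461, 454, 448, 447, 435, 324]
lane 2 endrow 84.0 block x 74.6 block y 23.6 lip row pred 82.7 [462, 461, 456, 458, 469, 469, 463, 463, 458, 467, 458, 458, 344, 252]
lane 3 endrow 84.0 block x 74.7 block y -19.0 lip row pred 82.9 [454, 456, 444, 464, 478, 457, 458, 457, 460, 462, 461, 463, 370, 242]
lane 4 endrow 84.0 block x 74.9 block y -63.3 lip row pred 83.2 [688, 690, 685, 685, 689, 681, 681, 681, 681, 683, 692, 705, 637, 366]
```

View pics/e5.png

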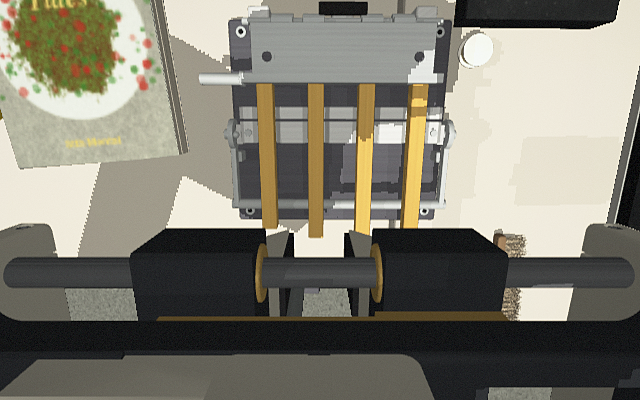

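All four bars lie in their grooves with their ends on the lip at v≈84. The stop's peg is at about (200..243, 79).

```bash
python3 - <<'E' 2>/dev/null
from h import *
from plant import bot
i=cv2.imread("pics/e5.png").sum(2).astype(int);c=bot.get_calibration("wrist")
for u in(205,212,220):print(i[64:94,u].tolist())
print([ray(c,u,79,50).round(1) for u in(200,212,243)],B(79,112),B(79,125),B(79,87))
o=bot.get_obs();x,y=B(79,113);plan(o,(x,y,130),1.553,20)
E
```

```text
[447, 451, 453, 454, 442, 454, 447, 451, 409, 412, 528, 588, 638, 677, 693, 681, 675, 650, 594, 534, 421, 404, 455, 451, 445, 445, 447, 458, 445, 448]
[449, 448, 450, 455, 458, 438, 454, 453, 416, 397, 518, 585, 645, 676, 696, 690, 681, 659, 609, 539, 429, 403, 457, 456, 452, 452, 451, 448, 456, 452]
[451, 442, 457, 445, 439, 454, 445, 459, 408, 382, 504, 573, 624, 671, 695, 691, 686, 668, 620, 549, 449, 405, 452, 454, 460, 453, 452, 449, 456, 452]
[array([588.4, -85.7,  50. ]), array([588.3, -96. ,  50. ]), array([ 587.9, -122.4,   50. ])] (np.float64(589.0030934833059), np.float64(-96.14006672336123)) (np.float64(589.2370808475106), np.float64(-83.14217266649985)) (np.float64(588.5531177829122), np.float64(-121.13601683271006))
[0.06, -0.06, 0.04] -0.78
[0.07, -0.05, 0.04] -0.78
[0.07, -0.05, 0.04] -0.78
[0.07, -0.04, 0.04] -0.78
[0.08, -0.04, 0.04] -0.78
[0.08, -0.03, 0.04] -0.78
[0.08, -0.02, 0.04] -0.78
[0.08, -0.02, 0.04] -0.78
[0.08, -0.01, 0.04] -0.78
[0.08, -0.0, 0.04] -0.78
[0.08, 0.0, 0.04] -0.78
[0.08, 0.01, 0.04] -0.78
[0.08, 0.02, 0.04] -0.78
[0.08, 0.02, 0.04] -0.78
[0.08, 0.03, 0.04] -0.78
[0.08, 0.03, 0.04] -0.78
[0.07, 0.04, 0.04] -0.78
[0.07, 0.05, 0.04] -0.78
[0.07, 0.05, 0.04] -0.78
[0.06, 0.06, 0.04] -0.78
```

Call:
{"method": "jog_arm", "body": {"targets": [{"xyz": [0.06,-0.06,0.03],"spin": -0.78},{"xyz": [0.07,-0.05,0.03],"spin": -0.78},{"xyz": [0.07,-0.05,0.03],"spin": -0.78},{"xyz": [0.07,-0.04,0.03],"spin": -0.78},{"xyz": [0.08,-0.04,0.03],"spin": -0.78},{"xyz": [0.08,-0.03,0.03],"spin": -0.78},{"xyz": [0.08,-0.02,0.03],"spin": -0.78},{"xyz": [0.08,-0.02,0.03],"spin": -0.78},{"xyz": [0.08,-0.01,0.03],"spin": -0.78},{"xyz": [0.08,0,0.03],"spin": -0.78}], "gripper": 35}}

```text
time: 67.85
tool_pos: [539.4, -141.2, 164.0]
tcp_rot: [-3.141, -0.0, 0.768]
contact_force: [0.5, 0.6, 0.4]
grip_width: 32.5
finger_force: 0.0
```

Call:
{"method": "jog_arm", "body": {"targets": [{"xyz": [0.08,0,0.03],"spin": -0.78},{"xyz": [0.08,0.01,0.03],"spin": -0.78},{"xyz": [0.08,0.02,0.03],"spin": -0.78},{"xyz": [0.08,0.02,0.03],"spin": -0.78},{"xyz": [0.08,0.03,0.03],"spin": -0.78},{"xyz": [0.08,0.03,0.03],"spin": -0.78},{"xyz": [0.07,0.04,0.03],"spin": -0.78},{"xyz": [0.07,0.05,0.03],"spin": -0.78},{"xyz": [0.07,0.05,0.03],"spin": -0.78},{"xyz": [0.06,0.06,0.03],"spin": -0.78}]}}

```text
time: 69.1
tool_pos: [589.1, -96.9, 139.9]
tcp_rot: [-3.141, -0.0, 1.548]
contact_force: [-0.1, 0.3, 0.5]
grip_width: 32.5
finger_force: 0.0
```

Call:
{"method": "jog_arm", "body": {"targets": [{"xyz": [0.02,0,0.3],"spin": 0},{"xyz": [0,0,0.3],"spin": 0},{"xyz": [0,0,0.3],"spin": 0},{"xyz": [0,0,0.2],"spin": 0},{"xyz": [0,0,0.1],"spin": 0},{"xyz": [0,0,0.08],"spin": 0},{"xyz": [0,0,0],"spin": 0},{"xyz": [0,0,0],"spin": 0},{"xyz": [0,0,0],"spin": 0},{"xyz": [0,0,0],"spin": 0}]}}

```text
time: 70.35
tool_pos: [589.2, -95.2, 38.1]
tcp_rot: [3.141, 0.0, 1.546]
contact_force: [0.7, 0.1, -0.2]
grip_width: 32.1
finger_force: 0.0
```

Call:
{"method": "jog_arm", "body": {"targets": [{"xyz": [0,0,0],"spin": 0},{"xyz": [0,0,0],"spin": 0},{"xyz": [0,0,0],"spin": 0},{"xyz": [0,0,0],"spin": 0},{"xyz": [0,0,0],"spin": 0},{"xyz": [0,0,0],"spin": 0},{"xyz": [0,0,0],"spin": 0},{"xyz": [0,0,0],"spin": 0},{"xyz": [0,0,0],"spin": 0},{"xyz": [0,0,0],"spin": 0}], "gripper": 0}}

```text
time: 71.6
tool_pos: [589.3, -95.2, 37.8]
tcp_rot: [3.141, 0.0, 1.546]
contact_force: [5.2, -0.4, -1.9]
grip_width: 8.9
finger_force: 30.0
```

```bash
python3 - <<'E'
import numpy as np
f=np.linspace(.13,1.98,21);x=125-46.4*np.cos(f);z=42+46.4*np.sin(f)
for a,b in zip(np.diff(x)/80,np.diff(z)/80):print(round(a,3),round(-b,3))
E
```

```text
0.009 -0.053
0.014 -0.052
0.019 -0.05
0.024 -0.048
0.028 -0.046
0.032 -0.043
0.036 -0.04
0.039 -0.036
0.043 -0.033
0.045 -0.029
0.048 -0.024
0.05 -0.02
0.051 -0.015
0.053 -0.01
0.053 -0.005
0.054 -0.0
0.053 0.005
0.053 0.009
0.052 0.014
0.05 0.019
```

Call:
{"method": "jog_arm", "body": {"targets": [{"xyz": [0,0.009,-0.053],"spin": 0},{"xyz": [0,0.014,-0.052],"spin": 0},{"xyz": [0,0.019,-0.05],"spin": 0},{"xyz": [0,0.024,-0.048],"spin": 0},{"xyz": [0,0.028,-0.046],"spin": 0},{"xyz": [0,0.032,-0.043],"spin": 0},{"xyz": [0,0.036,-0.04],"spin": 0},{"xyz": [0,0.039,-0.036],"spin": 0},{"xyz": [0,0.043,-0.033],"spin": 0},{"xyz": [0,0.045,-0.029],"spin": 0}]}}

```text
time: 72.85
tool_pos: [609.0, -95.4, 72.9]
tcp_rot: [-3.134, -0.001, 1.546]
contact_force: [-13.5, -0.2, 9.9]
grip_width: 8.7
finger_force: 30.0
```

Call:
{"method": "jog_arm", "body": {"targets": [{"xyz": [0,0.048,-0.024],"spin": 0},{"xyz": [0,0.05,-0.02],"spin": 0},{"xyz": [0,0.051,-0.015],"spin": 0},{"xyz": [0,0.053,-0.01],"spin": 0},{"xyz": [0,0.053,-0.005],"spin": 0},{"xyz": [0,0.054,0],"spin": 0},{"xyz": [0,0.053,0.005],"spin": 0},{"xyz": [0,0.053,0.009],"spin": 0},{"xyz": [0,0.052,0.014],"spin": 0},{"xyz": [0,0.05,0.019],"spin": 0}]}}

```text
time: 74.1
tool_pos: [653.7, -96.5, 74.2]
tcp_rot: [-3.141, -0.001, 1.546]
contact_force: [-2.9, 3.0, 3.5]
grip_width: 9.0
finger_force: 30.0
```

Peg carried to about θ = 1.85. I'll release it and lift away.

Call:
{"method": "jog_arm", "body": {"targets": [{"xyz": [0,0,0],"spin": 0},{"xyz": [0,0,0],"spin": 0},{"xyz": [0,0,0],"spin": 0},{"xyz": [0,0,0],"spin": 0},{"xyz": [0,0,0],"spin": 0},{"xyz": [0,0,-0.1],"spin": 0},{"xyz": [0,0,-0.2],"spin": 0},{"xyz": [0,0,-0.3],"spin": 0},{"xyz": [0,0,-0.3],"spin": 0},{"xyz": [0,0,-0.3],"spin": 0}], "gripper": 30}}

```text
time: 75.35
tool_pos: [653.7, -96.8, 172.7]
tcp_rot: [3.14, 0.0, 1.546]
contact_force: [0.6, -0.1, 0.0]
grip_width: 27.5
finger_force: 0.0
```

```bash
python3 - <<'E'
from h import *
from plant import bot
o=bot.get_obs();print(o['tool_pos']);plan(o,(495,-186.5,190),BY,20)
E
```

```text
[653.71943116 -96.84979451 172.66259161]
[-0.06, -0.1, -0.01] 0.78
[-0.07, -0.09, -0.01] 0.78
[-0.07, -0.09, -0.01] 0.78
[-0.08, -0.08, -0.01] 0.78
[-0.09, -0.08, -0.01] 0.78
[-0.09, -0.07, -0.01] 0.78
[-0.1, -0.06, -0.01] 0.78
[-0.1, -0.05, -0.01] 0.78
[-0.1, -0.05, -0.01] 0.78
[-0.11, -0.04, -0.01] 0.78
[-0.11, -0.03, -0.01] 0.78
[-0.11, -0.02, -0.01] 0.78
[-0.11, -0.01, -0.01] 0.78
[-0.11, -0.0, -0.01] 0.78
[-0.11, 0.01, -0.01] 0.78
[-0.11, 0.02, -0.01] 0.78
[-0.11, 0.02, -0.01] 0.78
[-0.11, 0.03, -0.01] 0.78
[-0.11, 0.04, -0.01] 0.78
[-0.1, 0.05, -0.01] 0.78
```

Call:
{"method": "jog_arm", "body": {"targets": [{"xyz": [-0.06,-0.1,-0.01],"spin": 0.78},{"xyz": [-0.07,-0.09,-0.01],"spin": 0.78},{"xyz": [-0.07,-0.09,-0.01],"spin": 0.78},{"xyz": [-0.08,-0.08,-0.01],"spin": 0.78},{"xyz": [-0.09,-0.08,-0.01],"spin": 0.78},{"xyz": [-0.09,-0.07,-0.01],"spin": 0.78},{"xyz": [-0.1,-0.06,-0.01],"spin": 0.78},{"xyz": [-0.1,-0.05,-0.01],"spin": 0.78},{"xyz": [-0.1,-0.05,-0.01],"spin": 0.78},{"xyz": [-0.11,-0.04,-0.01],"spin": 0.78}]}}

```text
time: 76.6
tool_pos: [573.4, -142.0, 179.9]
tcp_rot: [3.14, -0.001, 0.763]
contact_force: [0.2, -0.0, -0.4]
grip_width: 27.5
finger_force: 0.0
```

Call:
{"method": "jog_arm", "body": {"targets": [{"xyz": [-0.11,-0.03,-0.01],"spin": 0.78},{"xyz": [-0.11,-0.02,-0.01],"spin": 0.78},{"xyz": [-0.11,-0.01,-0.01],"spin": 0.78},{"xyz": [-0.11,0,-0.01],"spin": 0.78},{"xyz": [-0.11,0.01,-0.01],"spin": 0.78},{"xyz": [-0.11,0.02,-0.01],"spin": 0.78},{"xyz": [-0.11,0.02,-0.01],"spin": 0.78},{"xyz": [-0.11,0.03,-0.01],"spin": 0.78},{"xyz": [-0.11,0.04,-0.01],"spin": 0.78},{"xyz": [-0.1,0.05,-0.01],"spin": 0.78}]}}

```text
time: 77.85
tool_pos: [495.1, -186.2, 187.8]
tcp_rot: [3.141, -0.002, -0.017]
contact_force: [-0.9, 0.3, 0.7]
grip_width: 27.7
finger_force: 0.0
```

```bash
python3 - <<'E' 2>/dev/null
from h import *
from plant import bot
gap(bot,"f1")
E
```

```text
tcp [ 495.1 -186.2  187.8] F [-0.9  0.3  0.7]
lane 1 endrow 91.0 block x 74.7 block y 66.6 lip row pred 90.0 [218, 211, 200, 208, 194, 206, 220, 211, 214, 213, 215, 212, 205, 229]
lane 2 endrow 91.0 block x 74.8 block y 23.7 lip row pred 90.1 [214, 213, 209, 211, 195, 213, 209, 210, 222, 212, 212, 199, 211, 217]
lane 3 endrow 91.0 block x 74.9 block y -19.1 lip row pred 90.2 [202, 221, 213, 225, 226, 225, 207, 226, 232, 214, 214, 204, 202, 240]
lane 4 endrow 91.0 block x 75.0 block y -63.7 lip row pred 90.3 [213, 208, 209, 213, 197, 204, 184, 199, 208, 197, 196, 212, 214, 226]
```

View pics/f1.png

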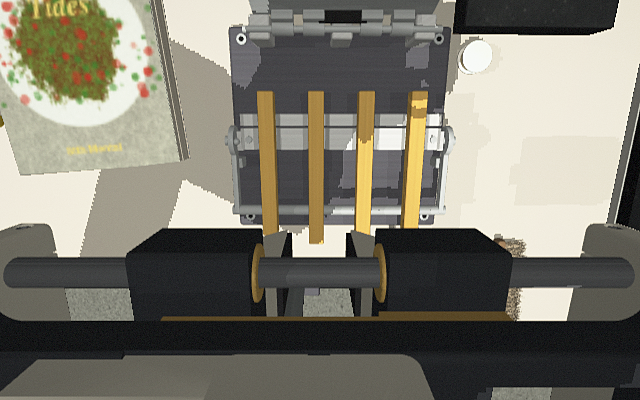

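The stop is up and leaning back at the top of the picture, at about (345,10). All four bar ends are level at v=91, about 75 mm along the block, and the rest is still seated, so I'll hand in.

```bash
python3 -c "
from plant import bot
print(bot.close_job())"
```

```text
the job is handed in; nothing more can be done
None
```

I handed the job in at about 78 s on the robot's clock: the tail rest is seated, all four bars lie gauged in their own grooves, and the stop is flipped back up; no verdict was returned.

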